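# Change the corer in the sampling handpiece and pile up the dishes

### The job

Get the coring station ready: loosen fully the hexagon nut of the upright handpiece, take out the large corer and stand it fully home in its own storage block (the one whose white label disc is as wide as the corer's tube), then set the small corer's shank fully home in the collet and turn the nut clockwise to its stop so that it grips. Stack every culture dish squarely in one upright pile in the middle of the round dish stand; dishes and corer may be done in any order. Leave the other things on the bench where they are.

Things in the scene. Friction and masses are not known exactly. Their poses are not given: they have to be found in the camera images.
- nut (a joint): collet nut angle, rad: 0 fully open, 2.4 the tight stop; grows clockwise seen from above. Starts tight. Friction about 0.1 N m, more as the jaws bite; stays where left. Below 0.5 the jaws are clear of a shank, from about 1.7 they press on it.
- nut_grip (a point): centre of the collet nut: brass hexagon, 30 mm across flats, 21 mm tall, on top of a white handpiece (36 mm wide, on a dark round foot 90 mm across, 16 mm high, fixed to the bench). On the axis, halfway up the nut, 107.5 mm above the bench; turns with the nut. z up, x normal to one pair of flats (others every 60 degrees).
- collet_mouth (a point): centre of the collet's mouth, on the axis at the nut's top face, 118 mm above the bench; z up; does not turn. Inside the nut four jaws begin 3 mm down with a sloping lead-in, 10 mm between them when open. The bore ends 25 mm below the mouth: fully home, a corer's foot is 25 mm down and its tube 3 mm above the nut.
- corer_large: large steel corer, 90 g, upright: a plain cylindrical tube 22 mm in diameter, 40 mm tall, on top of a round shank 8 mm in diameter, 28 mm long, with a chamfered foot. Origin: the foot of the shank, on the axis; z runs up the axis (shank 0 to 28 mm, tube 28 to 68 mm). Starts clamped in the collet, foot 25 mm below its mouth.
- corer_small: small steel corer, 40 g, upright: a plain cylindrical tube 12 mm in diameter, 40 mm tall, on top of a round shank 8 mm in diameter, 28 mm long, with a chamfered foot. Origin: the foot of the shank, on the axis; z runs up the axis (shank 0 to 28 mm, tube 28 to 68 mm). Starts standing in its own block.
- slot_large (a point): mouth of the 9.5 mm shank hole (32 mm deep) in the large corer's block: grey, fixed, 70 x 40 x 38 mm, white 22 mm disc in its top as label, 33 mm from the hole along -x. Point: hole centre at the block's top, 38 mm above the bench; z up, x along the block. A seated corer rests its tube on the block, foot 28 mm down. Empty at the start.
- slot_middle (a point): mouth of the 9.5 mm shank hole (32 mm deep) in the middle corer's block: grey, fixed, 70 x 40 x 38 mm, white 17 mm disc in its top as label, 33 mm from the hole along -x. Point: hole centre at the block's top, 38 mm above the bench; z up, x along the block. A seated corer rests its tube on the block, foot 28 mm down. Stays empty.
- slot_small (a point): mouth of the 9.5 mm shank hole (32 mm deep) in the small corer's block: grey, fixed, 70 x 40 x 38 mm, white 12 mm disc in its top as label, 33 mm from the hole along -x. Point: hole centre at the block's top, 38 mm above the bench; z up, x along the block. A seated corer rests its tube on the block, foot 28 mm down. Holds the small corer at first.
- stand: low round steel dish stand, 80 mm in diameter, 6 mm high, fixed to the bench, with a lighter 62 mm circle marking its middle. Origin: centre of its underside; its top is 6 mm above.
- dish0: closed round culture dish, clear with pale medium inside, rigid: 60 mm in diameter, 14 mm high, flat top and bottom, 25 to 50 g; lies flat on the bench at the start. Origin: centre of its underside, z up. Between two and four such identical dishes are present; absent ones read None.
- dish1: closed round culture dish, clear with pale medium inside, rigid: 60 mm in diameter, 14 mm high, flat top and bottom, 25 to 50 g; lies flat on the bench at the start. Origin: centre of its underside, z up. Between two and four such identical dishes are present; absent ones read None.
- dish2: closed round culture dish, clear with pale medium inside, rigid: 60 mm in diameter, 14 mm high, flat top and bottom, 25 to 50 g; lies flat on the bench at the start. Origin: centre of its underside, z up. Between two and four such identical dishes are present; absent ones read None.
- dish3: closed round culture dish, clear with pale medium inside, rigid: 60 mm in diameter, 14 mm high, flat top and bottom, 25 to 50 g; lies flat on the bench at the start. Origin: centre of its underside, z up. Between two and four such identical dishes are present; absent ones read None.
- weight: small brass weight with a knob, 22 mm across, 33 mm tall, a loose bystander to be left alone. Origin: centre of its underside.
- marker: marker pen, 115 x 11 x 11 mm, lying, a loose bystander to be left alone. Origin: centre of its underside.
- stopper: dark rubber stopper 24 x 24 x 20 mm, a loose bystander to be left alone. Origin: centre of its underside.
Not all that is in view belongs to the job. What is shaped like the dish2 but red is not meant. What is shaped like the part that bears slot_large but red is not meant.

How it is judged:
By the outcome, as a careful person would: the job done as asked, in the order asked, and still so for the second after the job is handed in, with the robot touching nothing.
Of dish0, dish1, dish2, dish3 only 2 to 4 are there at a start; the rules pass over those that are not, and their reading is None.
At some moment in a run one of dish0, dish1, dish2, dish3 may be knocked a few centimetres aside while the robot is not near it.
It also fails if it takes over 210 s, if anything falls off the work surface, if the arm or the gripper's body presses on something with over 40 N, if the wrist force passes 120 N, or if a joint passes its speed limit or range.

### The arm

A 6-joint arm with a two-finger parallel gripper is mounted at the origin on the work surface. World frame = base frame: x ahead of the robot, y to its left, z up, the work surface at z = 0. Lengths are in m, angles in degrees, forces in N, time in s.
With the tool pointing down it reaches from about 0.25 to 0.725 m from the base axis. Payload 9.7 kg.
Tool frame: the origin (TCP) lies at the very end of the fingers, on their centre line; the grasp point (between the pads) lies 19 mm behind it; z points along the fingers, y is the direction in which the jaws open and shut (so a half turn about z gives the same grasp; the last joint's range is limited). The gripper opens to 85 mm and grips with 20 to 120 N. Pads are 22 mm wide; open, the fingers measure 114 mm over their backs; the gripper's body (76 mm by 85 mm) begins 54 mm behind the grasp point. The pads swing forward as they close: fully open they stand 13 mm farther back than shut.
Start: joints at [-73.912, 4.979, 10.078, 95.1, 0, 90], TCP at [0.152, -0.528, 0.231] pointing down, gripper open.
Joint ranges: [-179.16, 179.16], [-48.56, 103.87], [-65.8, 70.77], [-126.05, 130.52], [-82.76, 87.17], [-180, 180]. Speed limits (degrees/s): [127.2, 127.2, 147.25, 180, 180, 180].

### API

Orientations are given as [roll, pitch, yaw] about the fixed x, y, z axes, in that order (R = Rz(yaw) Ry(pitch) Rx(roll)).
In Python, from workcell import bot gives the robot as it stands.
- The arm moves only by the shell command python3 -m pendant 'ROWS' [FORCE]. ROWS is JSON, a list that holds one entry, the list of rows, each a list of 7 numbers: the shift along the tool's x, y, z in cm, then the turn, a rotation vector about the tool's x, y, z in rad, then the opening in per cent of the stroke, from 0 (shut) to 100 (fully open). In form: [[[dx, dy, dz, ax, ay, az, gripper], ...]]. A call has 1 to 5 rows; each row shifts and turns the pose as measured when the row begins, along the tool's axes as they then stand; what a row does not reach is not made up. A row lasts 1/12 s, in which the tool goes at most 41.7 mm and 7.16 degrees, less where a joint would pass 70% of its speed; a pose out of reach is approached as far as the arm can. A call with a gripper value outside its range is refused whole. The fingers move at their own pace and stop on an object; FORCE is the grip in N (left out, the last holds). Time passes only in rows, so rows that do not move let the fingers close. It gives the time, the measured TCP pose, the force and the opening at its end, in the units of the state.
- bot.get_obs(): the state, without advancing time (a new reading comes with each control period).
- bot.camera(name): name is "scene" or "top" or "wrist"; returns the picture (480x640x3 uint8, red, green, blue); there is no depth.
- bot.get_calibration(name): a dict with "intrinsics" (3x3 intrinsics, pixels), "pose" (4x4, takes a point from camera to world coordinates); the wrist camera has in their place "T_tool_cam" (4x4, takes a point from camera to tool coordinates, whose origin is the TCP and whose axes are the flange's). Camera axes: x right, y down, z forward; pixel columns grow to the right and rows downward; lengths in m; the calibration is good to about 2 mm. A picture is of the moment at which its call begins: read the wrist's pose just before it. get_calibration takes no time and is no camera call.
- bot.job_done(): hands the job in, once; it reports no verdict.
Trained networks look in the newest picture that a camera, given by its name, has taken for a name from the list of things; names that differ only in an ending like _2 or _b are one class to them, and where a whole thing is asked for, a point or a joint stands for the part that bears it (a point fixed in the world has none). Each returns a list of dicts, best first, with "confidence" (0 to 1); they miss things now and then, are a little off and sometimes report something else, mostly with a low value. They report only what shows in the picture. A call takes as long as a camera call. They do not tell look-alikes from the thing itself.
- bot.masks_of(camera, thing): "pixels" (480x640 bool, what is visible of it) and "extent" ([left, top, right, bottom] in pixels, round what is visible of it).
- bot.mark_of(camera, thing): "uv" ([column, row] in pixels: a listed point, or the origin of a listed thing).
The state is a dict: "time": time; "q": joint angles; "qd": joint speeds; "joint_efforts": joint torques, N m; "ee_pos": TCP position; "tcp_rot": TCP orientation; "wrist_force": force on the tool from outside, world axes, zero at the start; "torque": the same for the moment, N m; "opening": finger opening in m.
Only numpy, scipy, OpenCV 4.12 (cv2) and the standard library are available. Lean on these libraries where they do the work, as an engineer would, in place of code of your own. Each camera call takes 0.05 s, during which the arm holds its last target. There are 200 camera calls.

## Working session

There is one attempt and no reset: what is moved stays moved. The work goes in short steps, Python scripts to look and compute and a shell command to move; the robot and the scene stay as the last step left them, time stands still between calls to the robot, and variables do not carry over. Pictures are saved under pics/ and viewed, about 12 in all and at most 16, crops included, and the job is handed in when it is done.

```bash
mkdir -p pics; ls; cat > h.py <<'E'
from workcell import bot
import numpy as np, cv2
from scipy.spatial.transform import Rotation as R
def save(cam,fn,crop=None,scale=1):
    im=bot.camera(cam)
    o=im[...,::-1]
    if crop: x0,y0,x1,y1=crop; o=o[y0:y1,x0:x1]
    if scale!=1: o=cv2.resize(o,None,fx=scale,fy=scale,interpolation=cv2.INTER_CUBIC)
    cv2.imwrite('pics/'+fn,o); return im
def T_tool(o=None):
    o=o or bot.get_obs(); T=np.eye(4)
    T[:3,:3]=R.from_euler('xyz',o['tcp_rot'],degrees=True).as_matrix(); T[:3,3]=o['ee_pos']; return T
def campose(cam,o=None):
    c=bot.get_calibration(cam)
    P=T_tool(o)@np.array(c['T_tool_cam']) if cam=='wrist' else np.array(c['pose'])
    return np.array(c['intrinsics']),P
def ray(cam,uv,z,o=None):
    K,P=campose(cam,o); d=P[:3,:3]@np.linalg.inv(K)@np.array([uv[0],uv[1],1.]); return P[:3,3]+d*(z-P[2,3])/d[2]
def proj(cam,p,o=None):
    K,P=campose(cam,o); q=K@(P[:3,:3].T@(np.array(p)-P[:3,3])); return q[:2]/q[2]
E
python3 - <<'E'
from h import *
print(bot.get_obs())
save('top','t0.png'); 
K,P=campose('top'); print(K,P)
K,P=campose('scene'); print(P)
print(bot.get_calibration('wrist'))
Z=dict(collet_mouth=.118,nut_grip=.1075,slot_large=.038,slot_middle=.038,slot_small=.038,stand=0.0,dish0=0.0,corer_large=.093,corer_small=.01,weight=0,marker=0,stopper=0)
for n,z in Z.items():
    for m in bot.mark_of('top',n): print(n,round(m['confidence'],2),np.round(m['uv'],1),np.round(ray('top',m['uv'],z),4))
save('scene','s0.png')
E
```

```text
pics
{'time': 0.0, 'q': array([-7.39110522e+01,  5.01179532e+00,  1.00331708e+01,  9.50999515e+01,
        4.61404382e-04,  8.99987186e+01]), 'qd': array([ 0.01321814,  0.01181692,  0.092571  , -0.12794439,  0.04072591,
        0.01147917]), 'joint_efforts': array([ 9.51065740e-04, -5.20396364e+01,  4.64801073e+01,  1.65152270e-02,
        2.10081871e-04,  1.98683028e-05]), 'ee_pos': array([ 0.15235701, -0.52822739,  0.23056491]), 'tcp_rot': array([-1.79921424e+02, -4.63161212e-04,  1.60902285e+01]), 'wrist_force': array([ 0.72871182, -0.35797994, -0.25745285]), 'torque': array([-0.01602991, -0.00937853, -0.04407909]), 'opening': 0.08523384758254744}
[[538.05242922   0.         325.27187463]
 [  0.         538.05242922 242.93268414]
 [  0.           0.           1.        ]] [[-0.00912029 -0.99838663  0.05604422  0.48779498]
 [-0.99991575  0.00962325  0.00871098  0.0092108 ]
 [-0.00923625 -0.05596005 -0.99839029  1.10902177]
 [ 0.          0.          0.          1.        ]]
[[-0.8185141   0.36655368 -0.44234949  0.9153694 ]
 [ 0.57424341  0.54443036 -0.61142464  0.5477586 ]
 [ 0.01
[... 775 characters left out ...]
.2327  0.038 ]
slot_large 0.64 [516.4 264.8] [ 0.5008 -0.36    0.038 ]
slot_middle 0.98 [454.6 312.6] [ 0.4076 -0.2356  0.038 ]
slot_small 0.77 [477.9 208.9] [ 0.613  -0.2866  0.038 ]
stand 0.73 [271.3 277.4] [0.48   0.1307 0.    ]
dish0 0.98 [174.  208.6] [0.6245 0.3325 0.    ]
dish0 0.88 [179.1 275. ] [0.4867 0.321  0.    ]
dish0 0.79 [224.6 198.9] [ 0.6437  0.2272 -0.    ]
corer_large 0.61 [377.2 277.9] [ 0.4779 -0.0791  0.093 ]
corer_large 0.59 [449.8 257.9] [ 0.5143 -0.2163  0.093 ]
corer_small 0.45 [472.8 209.4] [ 0.6154 -0.2839  0.01  ]
weight 0.41 [364.  190.3] [ 0.6586 -0.0625  0.    ]
marker 0.67 [322.7 331.6] [0.3684 0.0258 0.    ]
stopper 0.72 [271.1 154.9] [0.735  0.1302 0.    ]
```

View pics/t0.png

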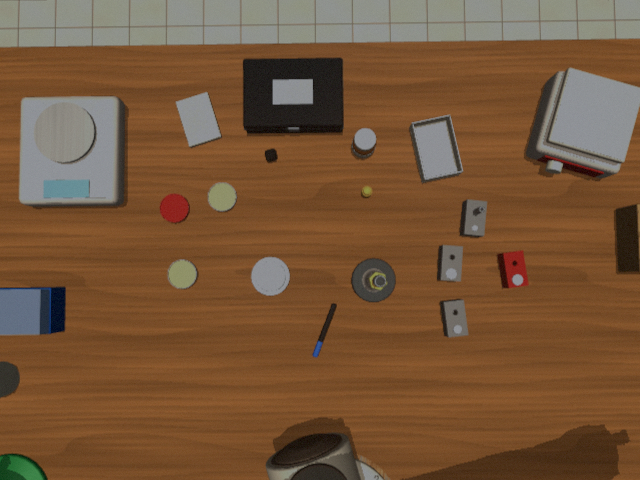

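View pics/s0.png

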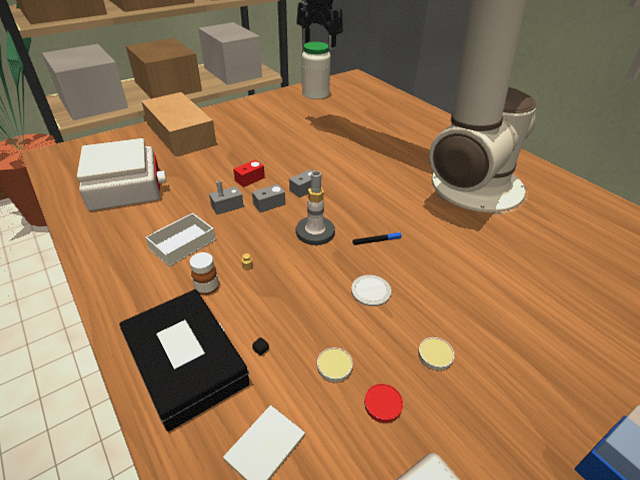

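The top view shows two pale dishes at (182,274) and (222,197), the red decoys at (174,208) and (515,268), and the stand at (271,276). The handpiece is at (374,280). The grey blocks are at (451,263), (455,318) and (475,218), and the last one holds the small corer. Next I'll take a close look with the wrist camera.

```bash
python3 -m pendant '[[[3.1,-1.9,0,0,0,0.06,100],[3.1,-1.9,0,0,0,0.06,100],[3.1,-1.9,0,0,0,0.06,100],[3.1,-1.9,0,0,0,0.06,100],[3.1,-1.9,0,0,0,0.06,100]]]'; python3 -m pendant '[[[3.3,-1.3,0,0,0,0,100],[3.3,-1.3,0,0,0,0,100],[3.3,-1.3,0,0,0,0,100],[3.3,-1.3,0,0,0,0,100],[3.3,-1.3,0,0,0,0,100]]]'; python3 -m pendant '[[[0,0,0,0,0,0,100],[0,0,0,0,0,0,100]]]'; cat >> h.py <<'E'
def go(x,y,z,yaw=None):
    "tool-axes shift (cm) and turn (rad) to reach a target"
    o=bot.get_obs(); T=T_tool(o)
    d=T[:3,:3].T@(np.array([x,y,z])-T[:3,3])*100
    s='shift cm %s'%np.round(d,2)
    if yaw is not None:
        Rt=R.from_euler('xyz',[180,0,yaw],degrees=True).as_matrix()
        s+=' rotvec %s'%np.round(R.from_matrix(T[:3,:3].T@Rt).as_rotvec(),3)
    print(s)
def st():
    o=bot.get_obs(); print('t',round(o['time'],2),'pos',np.round(o['ee_pos'],4),'rot',np.round(o['tcp_rot'],2),'q',np.round(o['q'],1),'F',np.round(o['wrist_force'],1),'M',np.round(o['torque'],2),'op',round(o['opening'],4))
def marks(cam,Z,zoff=None):
    o=bot.get_obs(); im=bot.camera(cam)
    for n,z in Z.items():
        for m in bot.mark_of(cam,n): print(n,round(m['confidence'],2),np.round(m['uv'],1),np.round(ray(cam,m['uv'],z,o),4))
    return im
E
python3 - <<'E'
from h import *
st(); im=marks('wrist',dict(collet_mouth=.118,slot_large=.038,slot_middle=.038,slot_small=.038,corer_small=.01))
cv2.imwrite('pics/w0.png',im[...,::-1])
E
```

```text
time: 1.12
ee_pos: [0.2894, -0.4103, 0.23]
tcp_rot: [180.0, 0.1, -2.3]
wrist_force: [0.4, -0.7, -0.3]
opening: 0.0854
time: 1.53
ee_pos: [0.464, -0.3464, 0.2321]
tcp_rot: [179.8, -0.1, -2.6]
wrist_force: [-0.2, -0.1, -0.7]
opening: 0.0855
time: 1.7
ee_pos: [0.4698, -0.3431, 0.2305]
tcp_rot: [179.9, -0.1, -2.2]
wrist_force: [-0.3, 0.6, -0.2]
opening: 0.0852
t 1.7 pos [ 0.4698 -0.3431  0.2305] rot [ 1.7991e+02 -8.0000e-02 -2.2500e+00] q [-36.1   9.3  14.7  95.3  -0.  146.1] F [-0.3  0.6 -0.2] M [0.01 0.02 0.01] op 0.0852
slot_large 0.98 [331.2 182.3] [ 0.5033 -0.359   0.038 ]
slot_large 0.94 [202.1 170.2] [ 0.52   -0.2325  0.038 ]
slot_middle 0.9 [220.7 278.4] [ 0.4055 -0.2373  0.038 ]
corer_small 0.69 [247.7  78.8] [ 0.6052 -0.2801  0.01  ]
```

View image.

```bash
python3 - <<'E'
import cv2
im=cv2.imread('pics/w0.png')[20:340,100:420]; cv2.imwrite('pics/w0c.png',cv2.resize(im,None,fx=1.8,fy=1.8,interpolation=cv2.INTER_CUBIC))
E
```

```text
(no output)
```

View pics/w0c.png

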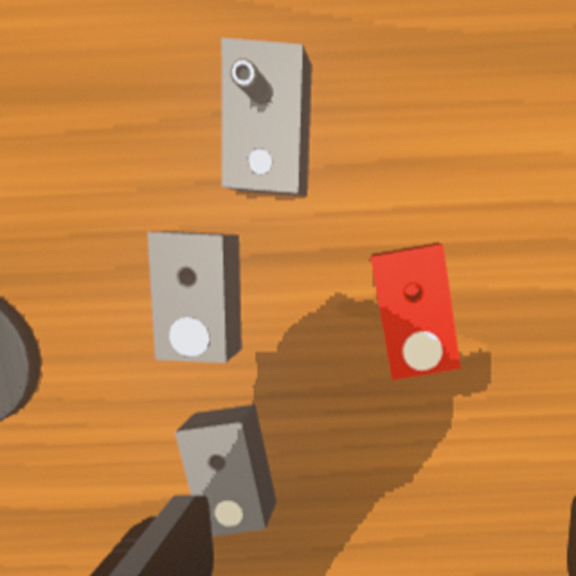

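The widest disc is on the grey block at about (0.518,-0.233), so that is slot_large. The red block is the decoy. Next I'll move over the handpiece.

```bash
python3 -m pendant '[[[0,-3.8,0,0,0,0,100],[0,-3.8,0,0,0,0,100],[0,-3.8,0,0,0,0,100],[0,-3.8,0,0,0,0,100],[0,-3.8,0,0,0,0,100]]]' >/dev/null; python3 -m pendant '[[[0,-3.5,0,0,0,0,100],[0,-3.5,0,0,0,0,100],[0,0,0,0,0,-0.12,100],[0,0,0,0,0,-0.12,100],[0,0,0,0,0,-0.12,100]]]'>/dev/null;  python3 -m pendant '[[[0,0,0,0,0,-0.12,100],[0,0,0,0,0,-0.12,100],[0,0,0,0,0,-0.12,100],[0,0,0,0,0,-0.12,100],[0,0,0,0,0,-0.12,100]]]'>/dev/null;  python3 -m pendant '[[[0,0,0,0,0,-0.12,100],[0,0,0,0,0,-0.12,100],[0,0,0,0,0,-0.12,100],[0,0,0,0,0,-0.12,100],[0,0,0,0,0,-0.12,100]]]'>/dev/null;  python3 -m pendant '[[[0,0,0,0,0,0,100],[0,0,0,0,0,0,100]]]'
python3 - <<'E'
from h import *
st(); im=marks('wrist',dict(collet_mouth=.118,nut_grip=.1075,corer_large=.093))
u,v=map(int,proj('wrist',[.476,-.081,.12])); print(u,v)
c=im[v-70:v+70,u-80:u+80,::-1]; cv2.imwrite('pics/n0.png',cv2.resize(c,None,fx=4,fy=4,interpolation=cv2.INTER_CUBIC))
E
```

```text
time: 3.83
ee_pos: [0.4683, -0.0883, 0.2367]
tcp_rot: [179.0, 0.3, 88.8]
wrist_force: [-0.2, -0.2, -0.7]
opening: 0.0853
t 3.83 pos [ 0.4683 -0.0883  0.2367] rot [179.02   0.33  88.85] q [-10.6  -6.   -0.2  94.8  -0.2  80.6] F [-0.2 -0.2 -0.7] M [-0.01 -0.    0.01] op 0.0853
collet_mouth 0.63 [318.6 223.5] [ 0.4717 -0.0788  0.118 ]
nut_grip 0.87 [317.7 220.5] [ 0.4712 -0.0787  0.1075]
corer_large 0.82 [316.  217.2] [ 0.47   -0.0791  0.093 ]
323 227
```

View pics/n0.png

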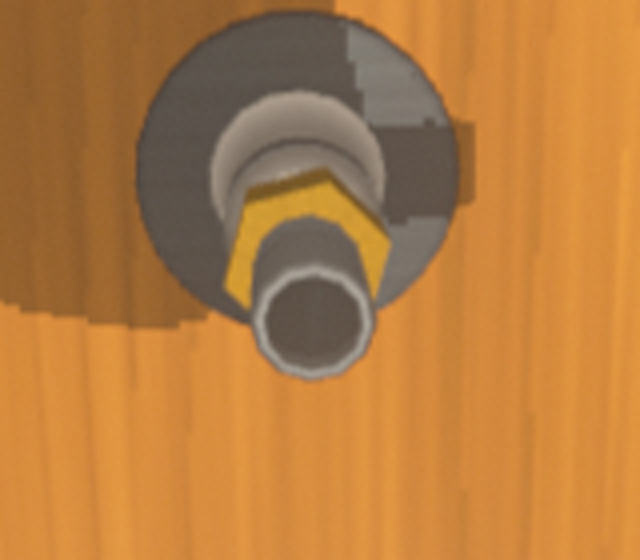

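The crop shows the nut with a corner pointing nearly straight up in the image, the tube in front of it and the tube's rim centred at about (314,322). Next I'll fit the hexagon and the rim.

```bash
cat > nut.py <<'E'
from h import *
from scipy.optimize import minimize
def nutfit(im,o,z=.118,c0=(.473,-.08),tube=True,roi=(243,157,403,297)):
    x0,y0,x1,y1=roi; hsv=cv2.cvtColor(im,cv2.COLOR_RGB2HSV)
    yel=((hsv[...,0]>18)&(hsv[...,0]<32)&(hsv[...,1]>140)&(hsv[...,2]>150))
    m=np.zeros_like(yel); m[y0:y1,x0:x1]=yel[y0:y1,x0:x1]
    vv,uu=np.mgrid[y0:y1:.5,x0:x1:.5]
    n,lab,stt,ce=cv2.connectedComponentsWithStats(m.astype(np.uint8)); k=1+np.argmax(stt[1:,4]); m=lab==k
    g=cv2.resize(m[y0:y1,x0:x1].astype(np.float32),None,fx=2,fy=2,interpolation=cv2.INTER_LINEAR)>.5
    vv=vv-.25; uu=uu-.25
    K,P=campose('wrist',o); d=np.stack([uu,vv,np.ones_like(uu)],-1)@np.linalg.inv(K).T@P[:3,:3].T
    def at(z): s=(z-P[2,3])/d[...,2]; return P[0,3]+d[...,0]*s,P[1,3]+d[...,1]*s
    X,Y=at(z); tubes=[at(zz) for zz in np.linspace(.119,.161,12)] if tube else []
    def model(p):
        cx,cy,t=p; h=np.ones(X.shape,bool)
        for k in range(3): a=t+k*np.pi/3; h&=abs((X-cx)*np.cos(a)+(Y-cy)*np.sin(a))<.015
        for (A,B) in tubes: h&=(A-cx)**2+(B-cy)**2>.011**2
        if not tube: h&=(X-cx)**2+(Y-cy)**2>.0055**2
        return h
    f=lambda p:(model(p)!=g).sum()
    best=min((minimize(f,[c0[0]+dx,c0[1]+dy,t],method='Nelder-Mead',options=dict(initial_simplex=np.array([c0[0]+dx,c0[1]+dy,t])+np.array([[0,0,0],[.003,0,0],[0,.003,0],[0,0,.15]])),) for dx in(0,-.004) for dy in(0,.004) for t in np.radians([0,15,30,45])),key=lambda r:r.fun)
    print('nut',np.round(best.x[:2],4),'flat normals',round(np.degrees(best.x[2])%60,1),'err',best.fun,'/',g.sum())
    return best.x
E
python3 - <<'E'
from nut import *
o=bot.get_obs(); im=bot.camera('wrist')
nutfit(im,o)
print('rim',ray('wrist',(321.5,237.5),.161,o))
E
```

```text
nut [ 0.4721 -0.0782] flat normals 44.4 err 189.0 / 1636
rim [ 0.47278098 -0.07792323  0.161     ]
```

```bash
python3 - <<'E'
from h import *
go(.4722,-.078,.15,74.5)
E
```

```text
shift cm [1.03 0.2  8.64] rotvec [0.017 0.003 0.253]
```

```bash
python3 -m pendant '[[[1.0,0.2,0,0.017,0.003,0.1,100],[0,0,0,0,0,0.1,100],[0,0,0,0,0,0.055,100],[0,0,0,0,0,0,100]]]'; python3 - <<'E'
from h import *
st(); go(.4722,-.078,.15,74.5)
E
```

```text
time: 4.42
ee_pos: [0.4708, -0.0774, 0.2362]
tcp_rot: [-180.0, 0.1, 73.4]
wrist_force: [0.5, 0.1, -0.5]
opening: 0.0855
t 4.42 pos [ 0.4708 -0.0774  0.2362] rot [-1.7995e+02  1.0000e-01  7.3420e+01] q [-9.3 -4.8  0.8 95.7 -0.1 97.3] F [ 0.5  0.1 -0.5] M [ 0.01  0.01 -0.01] op 0.0855
shift cm [-0.    0.16  8.62] rotvec [-0.001  0.002 -0.019]
```

```bash
python3 -m pendant '[[[0,0.16,2.9,0,0,-0.019,100],[0,0,2.9,0,0,0,100],[0,0,2.9,0,0,0,100],[0,0,0,0,0,0,100]]]'; python3 - <<'E'
from h import *
go(.4722,-.078,.098,74.5)
E
```

```text
time: 4.75
ee_pos: [0.4735, -0.0781, 0.1479]
tcp_rot: [179.8, 0.1, 74.8]
wrist_force: [-0.7, 0.8, -0.6]
opening: 0.0855
shift cm [-0.02 -0.14  4.99] rotvec [0.003 0.001 0.005]
```

```bash
python3 -m pendant '[[[0,-0.14,2.5,0,0,0,100],[0,0,2.4,0,0,0,100],[0,0,0,0,0,0,100]]]'; python3 -m pendant '[[[0,0,0,0,0,0,60],[0,0,0,0,0,0,45],[0,0,0,0,0,0,35],[0,0,0,0,0,0,30],[0,0,0,0,0,0,30]]]' 60; python3 -m pendant '[[[0,0,0,0,0,0,30],[0,0,0,0,0,0,30],[0,0,0,0,0,0,30]]]'; python3 - <<'E'
from h import *
st()
E
```

```text
time: 5.0
ee_pos: [0.4727, -0.0779, 0.1003]
tcp_rot: [179.7, 0.1, 75.0]
wrist_force: [-0.3, 0.7, -0.4]
opening: 0.0856
time: 5.42
ee_pos: [0.4733, -0.0779, 0.1082]
tcp_rot: [179.6, 0.0, 75.1]
wrist_force: [-2.0, 1.5, -3.1]
opening: 0.0279
time: 5.67
ee_pos: [0.4733, -0.0779, 0.1082]
tcp_rot: [179.6, 0.0, 75.1]
wrist_force: [0.2, -0.6, -5.8]
opening: 0.0281
t 5.67 pos [ 0.4733 -0.0779  0.1082] rot [1.7959e+02 4.0000e-02 7.5060e+01] q [ -9.3  -5.7 -14.2  81.2  -0.1  95.6] F [ 0.2 -0.6 -5.8] M [-0.   -0.17  0.01] op 0.0281
```

```bash
python3 - <<'E'
from h import *
u,v=map(int,proj('scene',[.473,-.078,.12])); print(u,v)
save('scene','s1.png',(u-80,v-80,u+80,v+60),4)
E
```

```text
314 189
```

View pics/s1.png

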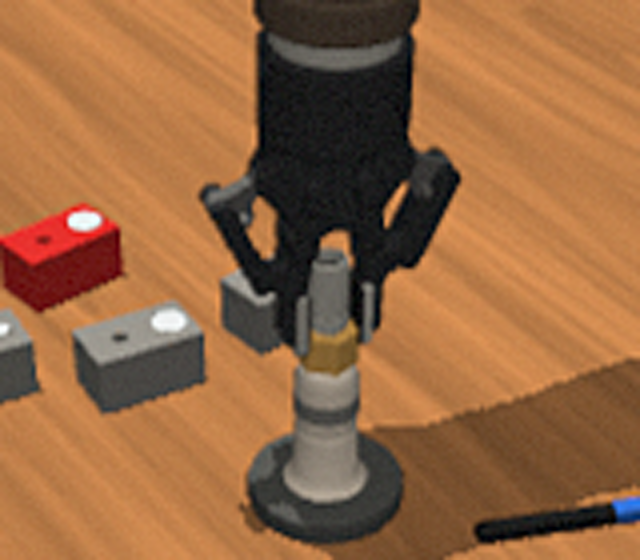

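The fingers hold only the nut's upper half, because the TCP rose 8 mm while closing. I'll reopen slightly, go lower and close again.

```bash
python3 -m pendant '[[[0,0,0,0,0,0,48],[0,0,0,0,0,0,48],[0,0,0,0,0,0,48]]]';  python3 -m pendant '[[[0,0,0.5,0,0,0,48],[0,0,0.5,0,0,0,48],[0,0,0,0,0,0,48]]]'; python3 -m pendant '[[[0,0,0,0,0,0,30],[0,0,0,0,0,0,30],[0,0,0,0,0,0,30],[0,0,0,0,0,0,30]]]' 60
```

```text
time: 5.97
ee_pos: [0.474, -0.078, 0.1096]
tcp_rot: [179.5, 0.0, 75.1]
wrist_force: [-1.3, 0.1, -0.6]
opening: 0.0407
time: 6.22
ee_pos: [0.475, -0.0782, 0.1002]
tcp_rot: [179.3, 0.0, 75.1]
wrist_force: [0.7, 0.6, -1.1]
opening: 0.0405
time: 6.55
ee_pos: [0.4733, -0.0777, 0.1006]
tcp_rot: [179.5, 0.0, 75.1]
wrist_force: [0.8, -0.5, -1.3]
opening: 0.0285
```

```bash
python3 -m pendant '[[[0,0,0,0,0,-0.12,30],[0,0,0,0,0,-0.12,30],[0,0,0,0,0,-0.12,30],[0,0,0,0,0,-0.12,30],[0,0,0,0,0,-0.12,30]]]'; python3 - <<'E'
from h import *
st()
E
```

```text
time: 6.97
ee_pos: [0.4725, -0.0778, 0.1006]
tcp_rot: [179.7, 0.3, 110.5]
wrist_force: [-1.6, -0.5, 1.6]
opening: 0.0285
t 6.97 pos [ 0.4725 -0.0778  0.1006] rot [179.66   0.27 110.53] q [ -9.3  -5.8 -15.1  80.3  -0.1  60.2] F [-1.6 -0.5  1.6] M [ 0.07  0.27 -0.03] op 0.0285
```

```bash
for i in 1; do python3 -m pendant '[[[0,0,0,0,0,-0.12,30],[0,0,0,0,0,-0.12,30],[0,0,0,0,0,-0.12,30],[0,0,0,0,0,-0.12,30],[0,0,0,0,0,-0.12,30]]]'; done;  python3 -m pendant '[[[0,0,0,0,0,-0.12,30],[0,0,0,0,0,-0.12,30],[0,0,0,0,0,-0.12,30],[0,0,0,0,0,-0.12,30],[0,0,0,0,0,-0.12,30]]]'; python3 -m pendant '[[[0,0,0,0,0,-0.12,30],[0,0,0,0,0,-0.12,30],[0,0,0,0,0,-0.08,30],[0,0,0,0,0,0,30]]]'; python3 - <<'E'
from h import *
st()
E
```

```text
time: 7.38
ee_pos: [0.4719, -0.0782, 0.1006]
tcp_rot: [179.9, 0.4, 146.3]
wrist_force: [-1.8, -1.2, -0.3]
opening: 0.0285
time: 7.8
ee_pos: [0.4716, -0.0789, 0.1006]
tcp_rot: [-179.8, 0.3, -177.9]
wrist_force: [-0.3, -1.7, 0.5]
opening: 0.0287
time: 8.13
ee_pos: [0.4717, -0.0793, 0.1006]
tcp_rot: [-179.7, 0.2, -158.4]
wrist_force: [-0.7, 0.0, 1.1]
opening: 0.0285
t 8.13 pos [ 0.4717 -0.0793  0.1006] rot [-179.69    0.2  -158.36] q [ -9.5  -5.7 -15.   80.4  -0.2 -31.1] F [-0.7  0.   1.1] M [0.26 0.28 0.04] op 0.0285
```

```bash
python3 -m pendant '[[[0,0,0,0,0,-0.1,30],[0,0,0,0,0,-0.1,30],[0,0,0,0,0,0,30]]]'; python3 -m pendant '[[[0,0,0,0,0,-0.06,30],[0,0,0,0,0,0,30]]]'; python3 - <<'E'
from h import *
st()
E
```

```text
time: 8.38
ee_pos: [0.4714, -0.0798, 0.1005]
tcp_rot: [-179.6, 0.1, -147.0]
wrist_force: [-2.1, -1.7, 1.2]
opening: 0.0285
time: 8.55
ee_pos: [0.4716, -0.0799, 0.1007]
tcp_rot: [-179.6, 0.1, -144.1]
wrist_force: [0.0, 0.3, -0.2]
opening: 0.0286
t 8.55 pos [ 0.4716 -0.0799  0.1007] rot [-1.7963e+02  1.0000e-01 -1.4405e+02] q [ -9.5  -5.7 -15.   80.4  -0.2 -45.5] F [ 0.   0.3 -0.2] M [0.13 0.19 0.08] op 0.0286
```

The nut has turned about 141°, so it is at the open stop. The two grips put its axis at about (0.4730,-0.0788). I'll release, rise, check, and calibrate the wrist camera's bias.

```bash
python3 -m pendant '[[[0,0,0,0,0,0,100],[0,0,0,0,0,0,100],[0,0,0,0,0,0,100],[0,0,0,0,0,0,100]]]'; python3 -m pendant '[[[0,0,-3.5,0,0,0,100],[0,0,-3.5,0,0,0,100],[0,0,-3.5,0,0,0,100],[0,0,-3,0,0,0,100],[0,0,0,0,0,0,100]]]'; python3 - <<'E'
from nut import *
o=bot.get_obs(); st(); im=bot.camera('wrist')
u,v=map(int,proj('wrist',[.473,-.079,.12],o)); print(u,v)
cv2.imwrite('pics/n1.png',cv2.resize(im[v-90:v+70,u-100:u+100,::-1],None,fx=4,fy=4,interpolation=cv2.INTER_CUBIC))
nutfit(im,o,roi=(u-80,v-70,u+80,v+70)); print('rimproj',proj('wrist',[.473,-.0788,.161],o),'crop origin',u-100,v-90)
go(.473,-.0788,.24,-150)
E
```

```text
time: 8.88
ee_pos: [0.4718, -0.0797, 0.1004]
tcp_rot: [-179.6, 0.1, -144.8]
wrist_force: [-1.0, -0.3, -1.2]
opening: 0.0756
time: 9.3
ee_pos: [0.4688, -0.0786, 0.238]
tcp_rot: [-179.9, -0.2, -145.1]
wrist_force: [1.5, 0.1, 1.6]
opening: 0.0855
t 9.3 pos [ 0.4688 -0.0786  0.238 ] rot [-1.7990e+02 -1.7000e-01 -1.4509e+02] q [ -9.4  -5.    0.8  95.9  -0.2 -44.3] F [1.5 0.1 1.6] M [-0.03 -0.06  0.05] op 0.0855
312 239
nut [ 0.4721 -0.0784] flat normals 59.8 err 239.0 / 1712
rimproj [311.44836081 255.89760632] crop origin 212 149
shift cm [-0.35 -0.27 -0.43] rotvec [-0.001 -0.004  0.086]
```

View pics/n1.png

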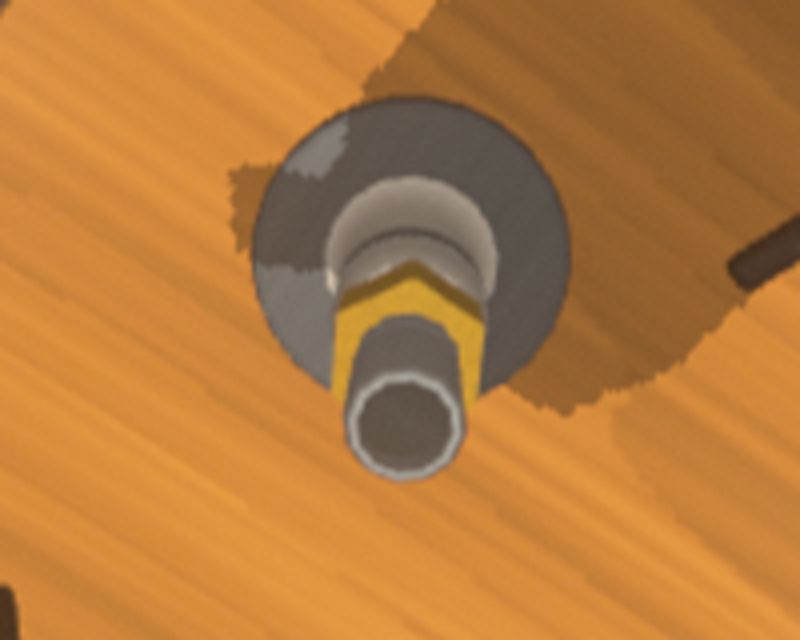

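The corer still stands upright with its rim centred at pixel (313,255). The predicted pixel was (311,256), so the camera agrees with the grips to about 1 mm. Next I'll look straight down on slot_large.

```bash
python3 - <<'E'
from h import *
go(.578,-.198,.22,-150)
E
```

```text
shift cm [ -2.15 -16.06   1.57] rotvec [-0.001 -0.004  0.086]
```

```bash
python3 -m pendant '[[[-0.5,-4,0.3,0,0,0.04,100],[-0.5,-4,0.3,0,0,0.04,100],[-0.5,-4,0.3,0,0,0,100],[-0.5,-4,0.3,0,0,0,100],[0,0,0,0,0,0,100]]]';  python3 -m pendant '[[[0,0,4,0,0,0,100],[0,0,4,0,0,0,100],[0,0,3,0,0,0,100],[0,0,0,0,0,0,100],[0,0,0,0,0,0,100]]]'; cat > hole.py <<'E'
from h import *
def hole(guess,z=.038,fn=None,R_=.00475):
    o=bot.get_obs(); im=bot.camera('wrist'); u,v=proj('wrist',[*guess,z],o)
    s=np.linspace(-.012,.012,241); gx,gy=np.meshgrid(s+guess[0],s+guess[1])
    K,P=campose('wrist',o); q=(np.stack([gx,gy,np.full_like(gx,z)],-1)-P[:3,3])@P[:3,:3]@K.T
    w=cv2.remap(cv2.cvtColor(im,cv2.COLOR_RGB2GRAY),(q[...,0]/q[...,2]).astype(np.float32),(q[...,1]/q[...,2]).astype(np.float32),cv2.INTER_CUBIC)
    lo,hi=np.percentile(w,2),np.median(w)
    m=(w<(lo+hi)/2).astype(np.uint8); n,lab,stt,ce=cv2.connectedComponentsWithStats(m)
    k=min(range(1,n),key=lambda k:np.hypot(*(ce[k]-120))+ (1e3 if stt[k,4]<1500 else 0))
    c=guess+(ce[k]-120)*1e-4
    print('hole',np.round(c,4),'eq.diam mm',round(2*np.sqrt(stt[k,4]/np.pi)*.1,2),'box',stt[k,2:4]*.1,'thr',lo,hi)
    if fn: cv2.imwrite('pics/'+fn,cv2.resize(w,None,fx=2,fy=2))
    return c
E
python3 - <<'E'
from hole import *
st(); im=marks('wrist',dict(slot_large=.038,slot_small=.038,corer_small=.01))
hole(np.array([.518,-.233]),fn='h0.png')
o=bot.get_obs();im=bot.camera('wrist'); cv2.imwrite('pics/w2.png',im[...,::-1])
E
```

```text
time: 9.77
ee_pos: [0.5732, -0.207, 0.219]
tcp_rot: [179.9, -0.3, -149.9]
wrist_force: [0.4, -0.4, -0.7]
opening: 0.0849
time: 10.18
ee_pos: [0.5717, -0.2092, 0.1018]
tcp_rot: [179.6, -0.6, -150.3]
wrist_force: [0.1, 0.6, 0.4]
opening: 0.0855
t 10.18 pos [ 0.5717 -0.2092  0.1018] rot [ 179.55   -0.61 -150.3 ] q [-20.   13.2   5.   82.6  -0.2 -49.7] F [0.1 0.6 0.4] M [ 0.02  0.01 -0.04] op 0.0855
slot_large 0.9 [142.3  26.1] [ 0.5023 -0.3562  0.038 ]
slot_large 0.88 [322.7 164.9] [ 0.5175 -0.2341  0.038 ]
slot_small 0.97 [186.7 249.7] [ 0.6072 -0.2836  0.038 ]
corer_small 0.85 [199.6 237.1] [ 0.6067 -0.2848  0.01  ]
hole [ 0.517  -0.2312] eq.diam mm 6.57 box [10.7  9. ] thr 89.0 133.0
```

View pics/w2.png

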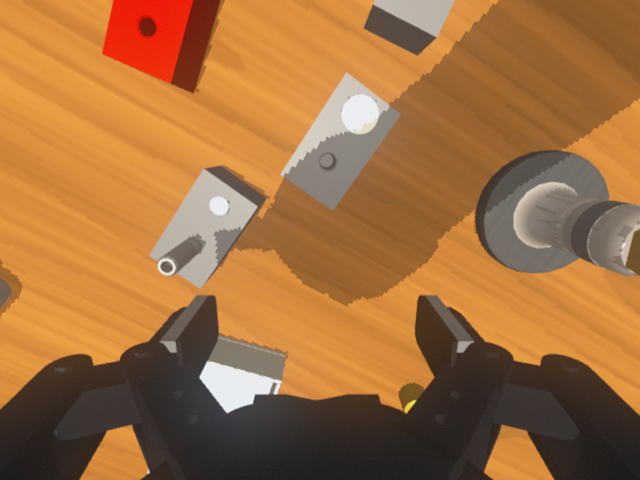

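The full view shows slot_large's hole at (327,160) in the gripper's shadow, its large disc at (360,114), and the small corer's rim at (167,267). I'll fit the hole rim with a radial filter that tolerates shadow.

```bash
cat > hole.py <<'E'
from h import *
def circ(guess,z,R_,dark_in=True,span=.004,o=None,im=None,save_=None):
    "centre of a horizontal circle of radius R_ at height z: best median radial step"
    if im is None: o=bot.get_obs(); im=bot.camera('wrist')
    K,P=campose('wrist',o); g=cv2.cvtColor(im,cv2.COLOR_RGB2GRAY).astype(np.float32)
    a=np.linspace(0,2*np.pi,72,endpoint=False)
    def samp(cx,cy,r):
        p=np.stack([cx+r*np.cos(a),cy+r*np.sin(a),np.full_like(a,z)],-1); q=(p-P[:3,3])@P[:3,:3]@K.T
        return cv2.remap(g,(q[:,0]/q[:,2]).astype(np.float32)[None],(q[:,1]/q[:,2]).astype(np.float32)[None],cv2.INTER_LINEAR)[0]
    best=[]
    s=np.arange(-span,span+1e-9,.0002)
    for dx in s:
        for dy in s:
            d=samp(guess[0]+dx,guess[1]+dy,R_+.0007)-samp(guess[0]+dx,guess[1]+dy,R_-.0007)
            best.append((np.mean(np.clip(d if dark_in else -d,-15,15)),guess[0]+dx,guess[1]+dy))
    best.sort(reverse=True); b=np.array(best[:12]); w=b[:,0]-b[-1,0]+1e-6
    c=(b[:,1:]*w[:,None]).sum(0)/w.sum()
    print('circle',np.round(c,4),'score',np.round(b[0,0],1),'px',np.round(proj('wrist',[*c,z],o),1)); return c
E
python3 - <<'E'
from hole import *
o=bot.get_obs(); im=bot.camera('wrist')
print(ray('wrist',(327,160),.038,o), ray('wrist',(360,114),.038,o))
circ((.5165,-.2365),.038,.00475,True,.005,o,im)
circ((.497,-.262),.038,.011,False,.006,o,im)
circ((.607,-.286),.078,.006,False,.006,o,im)
x,y=map(int,proj('wrist',[.5165,-.2365,.038],o))
cv2.imwrite('pics/h1.png',cv2.resize(im[y-40:y+40,x-50:x+50,::-1],None,fx=6,fy=6,interpolation=cv2.INTER_NEAREST))
E
```

```text
[ 0.51602919 -0.23384571  0.038     ] [ 0.4835451  -0.23022761  0.038     ]
circle [ 0.5164 -0.2337] score 8.2 px [326.8 160.7]
circle [ 0.496  -0.2642] score 1.2 px [299.5 102.9]
circle [ 0.6059 -0.2839] score 8.1 px [165.1 264.3]
```

View pics/h1.png

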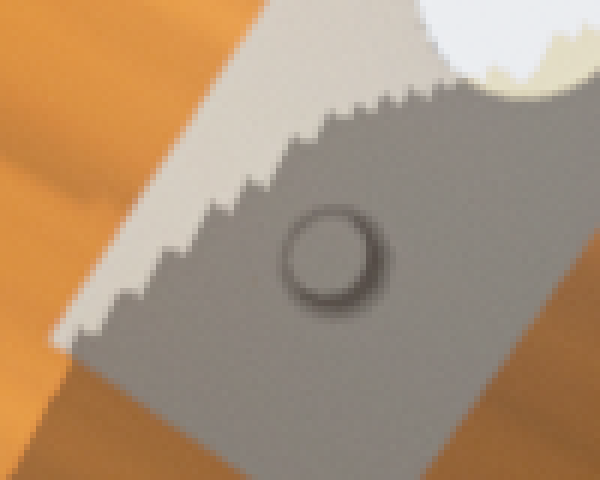

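```bash
python3 -m pendant '[[[0,0,-4,0,0,0,100],[0,0,-4,0,0,0,100],[0,0,-4,0,0,0,100],[0,0,-1.5,0,0,0,100],[0,0,0,0,0,0,100]]]'; python3 - <<'E'
from h import *
go(.4725,-.0784,.236,-150)
E
```

```text
time: 10.95
ee_pos: [0.5728, -0.2087, 0.2464]
tcp_rot: [179.8, -0.4, -150.2]
wrist_force: [1.1, 0.9, -0.3]
opening: 0.0855
shift cm [ 2.24 16.29  1.12] rotvec [ 0.004 -0.007 -0.004]
```

```bash
python3 -m pendant '[[[0.55,4.0,0.2,0.004,-0.007,0,100],[0.55,4.0,0.2,0,0,0,100],[0.55,4.0,0.2,0,0,0,100],[0.55,4.0,0.2,0,0,0,100],[0,0,0,0,0,0,100]]]'; python3 - <<'E'
from h import *
go(.4725,-.0784,.236,-150)
E
```

```text
time: 11.37
ee_pos: [0.473, -0.0787, 0.2324]
tcp_rot: [179.9, -0.1, -150.5]
wrist_force: [0.7, -1.1, 0.2]
opening: 0.0855
shift cm [ 0.03  0.05 -0.36] rotvec [ 0.002 -0.002 -0.008]
```

```bash
python3 -m pendant '[[[0,0,3.5,0,0,0,100],[0,0,3.5,0,0,0,100],[0,0,3.2,0,0,0,100],[0,0,0,0,0,0,100]]]'; python3 -m pendant '[[[0,0,0,0,0,0,70],[0,0,0,0,0,0,40],[0,0,0,0,0,0,30],[0,0,0,0,0,0,20],[0,0,0,0,0,0,20]]]' 40; python3 -m pendant '[[[0,0,0,0,0,0,20],[0,0,0,0,0,0,20]]]'
```

```text
time: 11.7
ee_pos: [0.4722, -0.0763, 0.1279]
tcp_rot: [-179.8, 0.2, -150.2]
wrist_force: [-1.0, -0.6, -0.7]
opening: 0.0853
time: 12.12
ee_pos: [0.4738, -0.077, 0.1329]
tcp_rot: [-179.7, 0.4, -150.3]
wrist_force: [0.1, -1.5, -0.9]
opening: 0.0256
time: 12.28
ee_pos: [0.4749, -0.0773, 0.1349]
tcp_rot: [-179.6, 0.6, -150.3]
wrist_force: [-0.2, -0.7, -0.8]
opening: 0.0208
```

```bash
python3 -m pendant '[[[0,0,0.3,0,0,0,42],[0,0,0.4,0,0,0,42],[0.2,0,0.4,0,-0.008,0,42]]]' 40;  python3 -m pendant '[[[0,0,0.05,0,0,0,20],[0,0,0.05,0,0,0,20],[0,0,0.05,0,0,0,20],[0,0,0,0,0,0,20]]]' 40; python3 - <<'E'
from h import *
st(); go(.4725,-.0784,.236,-150)
E
```

```text
time: 12.53
ee_pos: [0.4745, -0.0785, 0.1247]
tcp_rot: [-179.5, 1.1, -150.3]
wrist_force: [0.8, -0.5, 0.4]
opening: 0.0359
time: 12.87
ee_pos: [0.474, -0.0785, 0.1233]
tcp_rot: [-179.5, 1.3, -150.3]
wrist_force: [-0.7, -0.4, -1.1]
opening: 0.0208
t 12.87 pos [ 0.474  -0.0785  0.1233] rot [-179.46    1.25 -150.27] q [ -9.6  -6.7 -13.4  82.    0.4 -39.3] F [-0.7 -0.4 -1.1] M [ 0.02  0.1  -0.01] op 0.0208
shift cm [ -0.12  -0.02 -11.27] rotvec [-0.01   0.022 -0.005]
```

```bash
python3 -m pendant '[[[0,0,0,-0.01,0.022,0,42],[-0.1,0,0,0,0,0,42],[0,0,0,0,0,0,42]]]' 40; python3 - <<'E'
from h import *
st(); go(.4725,-.0784,.127,-150)
E
```

```text
time: 13.12
ee_pos: [0.4747, -0.0781, 0.1232]
tcp_rot: [179.9, -0.1, -150.3]
wrist_force: [-0.5, -0.0, -0.1]
opening: 0.0357
t 13.12 pos [ 0.4747 -0.0781  0.1232] rot [ 1.7992e+02 -1.4000e-01 -1.5029e+02] q [ -9.3  -5.1 -11.9  83.3  -0.  -39. ] F [-0.5 -0.  -0.1] M [ 0.01 -0.01  0.02] op 0.0357
shift cm [ 0.21  0.08 -0.38] rotvec [ 0.001 -0.002 -0.005]
```

```bash
python3 -m pendant '[[[0.2,0.1,-0.2,0,0,0,42],[0,0,0,0,0,0,20],[0,0,0.05,0,0,0,20],[0,0,0.05,0,0,0,20],[0,0,0,0,0,0,20]]]' 40; python3 - <<'E'
from h import *
st()
E
```

```text
time: 13.53
ee_pos: [0.4725, -0.0781, 0.1246]
tcp_rot: [179.9, -0.1, -150.3]
wrist_force: [-0.7, 0.4, 1.4]
opening: 0.0213
t 13.53 pos [ 0.4725 -0.0781  0.1246] rot [ 1.7990e+02 -1.4000e-01 -1.5028e+02] q [ -9.4  -5.4 -12.   83.5  -0.  -39.1] F [-0.7  0.4  1.4] M [ 0.02  0.13 -0.04] op 0.0213
```

```bash
python3 -m pendant '[[[0,0,-1,0,0,0,20],[0,0,-1.5,0,0,0,20],[0,0,-1.5,0,0,0,20],[0,0,-2,0,0,0,20],[0,0,-2,0,0,0,20]]]'; python3 - <<'E'
from h import *
st(); go(.5164,-.2337,.2,-150)
u,v=map(int,proj('scene',[.473,-.078,.16]))
save('scene','s2.png',(u-70,v-80,u+70,v+60),3)
E
```

```text
time: 13.95
ee_pos: [0.4703, -0.078, 0.2044]
tcp_rot: [179.6, -0.5, -150.3]
wrist_force: [0.4, -0.4, -1.4]
opening: 0.0213
t 13.95 pos [ 0.4703 -0.078   0.2044] rot [ 179.65   -0.52 -150.29] q [ -9.4  -4.9  -2.8  92.7  -0.1 -39.1] F [ 0.4 -0.4 -1.4] M [-0.06 -0.02 -0.02] op 0.0213
shift cm [  3.71 -15.81   0.37] rotvec [ 0.006 -0.009 -0.005]
```

View pics/s2.png

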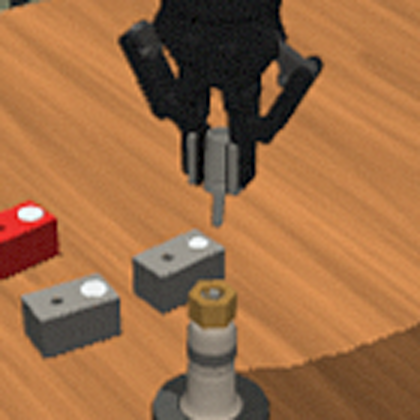

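The large corer is out and hangs upright in the gripper. I'll move it over slot_large.

```bash
python3 -m pendant '[[[0.9,-3.9,0,0.003,-0.005,0,20],[0.9,-3.9,0,0,0,0,20],[0.9,-3.9,0,0,0,0,20],[0.9,-3.9,0,0,0,0,20],[0,0,0,0,0,0,20]]]'; python3 - <<'E'
from h import *
go(.5164,-.2337,.085,-150.2)
E
```

```text
time: 14.42
ee_pos: [0.5207, -0.2356, 0.2139]
tcp_rot: [-179.7, 0.3, -149.9]
wrist_force: [0.3, 0.1, -1.6]
opening: 0.0211
shift cm [ 0.34  0.44 12.89] rotvec [-0.005  0.005  0.006]
```

```bash
python3 -m pendant '[[[0.34,0.44,3,-0.005,0.005,0.005,20],[0,0,3.5,0,0,0,20],[0,0,3.5,0,0,0,20],[0,0,2.2,0,0,0,20],[0,0,0,0,0,0,20]]]'; python3 - <<'E'
from h import *
st(); go(.5164,-.2337,.08,-150.2)
E
```

```text
time: 14.83
ee_pos: [0.5166, -0.238, 0.0894]
tcp_rot: [-179.9, 0.1, -150.5]
wrist_force: [-1.1, -0.1, -1.3]
opening: 0.0211
t 14.83 pos [ 0.5166 -0.238   0.0894] rot [-1.7987e+02  1.0000e-01 -1.5051e+02] q [-24.7   6.9  -3.5  79.4   0.  -54.2] F [-1.1 -0.1 -1.3] M [-0.02  0.08  0.02] op 0.0211
shift cm [-0.19  0.39  0.94] rotvec [-0.002  0.002 -0.005]
```

```bash
python3 -m pendant '[[[-0.19,0.39,0.4,-0.002,0.002,0,20],[0,0,0,0,0,0,20]]]'; python3 - <<'E'
from h import *
st(); go(.5164,-.2337,.0725,-150.2)
u,v=map(int,proj('scene',[.517,-.233,.06]))
save('scene','s3.png',(u-45,v-45,u+45,v+35),6)
E
```

```text
time: 15.0
ee_pos: [0.5158, -0.2332, 0.0858]
tcp_rot: [179.9, -0.1, -150.5]
wrist_force: [0.3, -0.3, -0.4]
opening: 0.021
t 15.0 pos [ 0.5158 -0.2332  0.0858] rot [ 1.7992e+02 -7.0000e-02 -1.5054e+02] q [-24.3   6.9  -3.9  79.3  -0.  -53.8] F [ 0.3 -0.3 -0.4] M [-0.02  0.    0.02] op 0.021
shift cm [-0.03 -0.07  1.33] rotvec [ 0.001 -0.001 -0.006]
```

View pics/s3.png

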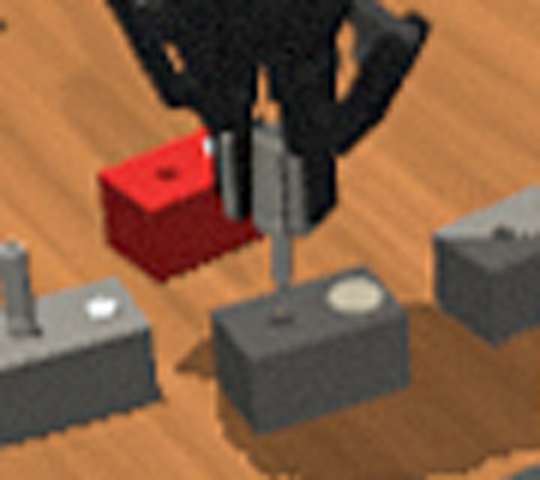

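```bash
python3 -m pendant '[[[-0.03,-0.07,1.0,0,0,0,20],[0,0,0.3,0,0,0,20],[0,0,0,0,0,0,20]]]'; python3 - <<'E'
from h import *
st(); go(.5164,-.2337,.06,-150.2)
E
```

```text
time: 15.3
ee_pos: [0.5195, -0.2348, 0.0775]
tcp_rot: [-179.7, 0.2, -150.5]
wrist_force: [0.3, -0.4, -0.9]
opening: 0.0213
t 15.3 pos [ 0.5195 -0.2348  0.0775] rot [-179.66    0.22 -150.48] q [-24.3   7.1  -4.6  77.9  -0.  -53.8] F [ 0.3 -0.4 -0.9] M [ 0.08 -0.01 -0.03] op 0.0213
shift cm [0.22 0.26 1.75] rotvec [-0.006  0.004 -0.005]
```

```bash
python3 -m pendant '[[[0.22,0.26,0.2,-0.006,0.004,0,20],[0,0,0,0,0,0,20]]]'; python3 - <<'E'
from h import *
st(); go(.5164,-.2337,.065,-150.2)
E
python3 -m pendant '[[[0,0,0,0,0,0,20],[0,0,0,0,0,0,20]]]'; python3 - <<'E'
from h import *
st(); go(.5164,-.2337,.065,-150.2)
E
```

```text
time: 15.47
ee_pos: [0.5166, -0.2337, 0.0763]
tcp_rot: [-180.0, 0.0, -150.5]
wrist_force: [-0.7, 0.8, -1.9]
opening: 0.0211
t 15.47 pos [ 0.5166 -0.2337  0.0763] rot [-1.7996e+02  2.0000e-02 -1.5048e+02] q [-24.3   7.   -4.8  78.1  -0.  -53.9] F [-0.7  0.8 -1.9] M [0.01 0.02 0.02] op 0.0211
shift cm [0.01 0.01 1.13] rotvec [-0.001  0.    -0.005]
time: 15.63
ee_pos: [0.5167, -0.2339, 0.0769]
tcp_rot: [-179.9, 0.0, -150.5]
wrist_force: [-0.2, -0.7, -1.2]
opening: 0.0209
t 15.63 pos [ 0.5167 -0.2339  0.0769] rot [-1.7993e+02  4.0000e-02 -1.5048e+02] q [-24.3   7.   -4.8  78.1  -0.  -53.9] F [-0.2 -0.7 -1.2] M [ 0.01 -0.02 -0.02] op 0.0209
shift cm [0.02 0.03 1.19] rotvec [-0.001  0.001 -0.005]
```

```bash
python3 -m pendant '[[[0.02,0.03,0.4,0,0,0,20],[0,0,0,0,0,0,20]]]'; python3 - <<'E'
from h import *
st(); go(.5164,-.2337,.065,-150.2)
E
python3 -m pendant '[[[0,0,0.4,0,0,0,20],[0,0,0,0,0,0,20]]]'; python3 - <<'E'
from h import *
st(); go(.5164,-.2337,.065,-150.2)
E
```

```text
time: 15.8
ee_pos: [0.5165, -0.2338, 0.073]
tcp_rot: [-179.9, 0.1, -150.5]
wrist_force: [-0.4, 1.6, -1.6]
opening: 0.021
t 15.8 pos [ 0.5165 -0.2338  0.073 ] rot [-1.7990e+02  6.0000e-02 -1.5049e+02] q [-24.3   7.   -5.2  77.7  -0.  -53.9] F [-0.4  1.6 -1.6] M [0.01 0.04 0.01] op 0.021
shift cm [0.01 0.02 0.8 ] rotvec [-0.002  0.001 -0.005]
time: 15.97
ee_pos: [0.5165, -0.2338, 0.0685]
tcp_rot: [-179.9, 0.1, -150.5]
wrist_force: [-0.8, -0.4, -0.9]
opening: 0.0211
t 15.97 pos [ 0.5165 -0.2338  0.0685] rot [-1.7990e+02  6.0000e-02 -1.5049e+02] q [-24.4   7.1  -5.6  77.2  -0.  -53.9] F [-0.8 -0.4 -0.9] M [-0.04 -0.03  0.  ] op 0.0211
shift cm [0.01 0.02 0.35] rotvec [-0.002  0.001 -0.005]
```

```bash
python3 -m pendant '[[[0,0,0.4,0,0,0,20],[0,0,0,0,0,0,20]]]'; python3 -m pendant '[[[0,0,0.4,0,0,0,20],[0,0,0,0,0,0,20]]]';  python3 - <<'E'
from h import *
st(); go(.5164,-.2337,.0416,-150.2)
E
```

```text
time: 16.13
ee_pos: [0.5164, -0.2338, 0.0638]
tcp_rot: [-179.9, 0.0, -150.5]
wrist_force: [0.0, 0.0, -1.4]
opening: 0.0209
time: 16.3
ee_pos: [0.5165, -0.2338, 0.0593]
tcp_rot: [-179.9, 0.1, -150.5]
wrist_force: [0.4, -0.2, -0.5]
opening: 0.0212
t 16.3 pos [ 0.5165 -0.2338  0.0593] rot [-1.7992e+02  5.0000e-02 -1.5048e+02] q [-24.4   7.3  -6.4  76.2  -0.  -53.9] F [ 0.4 -0.2 -0.5] M [ 0.06 -0.08  0.  ] op 0.0212
shift cm [0.01 0.01 1.77] rotvec [-0.001  0.001 -0.005]
```

In the hole with no contact force, so I'll continue down.

```bash
python3 -m pendant '[[[0,0,0.5,0,0,0,20],[0,0,0.5,0,0,0,20],[0,0,0,0,0,0,20]]]'; python3 -m pendant '[[[0,0,0.4,0,0,0,20],[0,0,0,0,0,0,20]]]';  python3 - <<'E'
from h import *
st(); go(.5164,-.2337,.0416,-150.2)
E
```

```text
time: 16.55
ee_pos: [0.5172, -0.2338, 0.0487]
tcp_rot: [-179.9, 0.1, -150.5]
wrist_force: [1.9, 0.4, -2.4]
opening: 0.0214
time: 16.72
ee_pos: [0.5176, -0.2336, 0.0442]
tcp_rot: [-179.9, 0.2, -150.5]
wrist_force: [2.2, -0.4, -2.3]
opening: 0.0209
t 16.72 pos [ 0.5176 -0.2336  0.0442] rot [-179.87    0.18 -150.46] q [-24.3   7.7  -7.7  74.4   0.1 -53.9] F [ 2.2 -0.4 -2.3] M [ 0.1  -0.43 -0.01] op 0.0209
shift cm [0.11 0.05 0.26] rotvec [-0.002  0.003 -0.005]
```

```bash
python3 -m pendant '[[[0.1,0.05,0.3,0,0,0,20],[0,0,0.1,0,0,0,20]]]'; python3 -m pendant '[[[0,0,0.1,0,0,0,20],[0,0,0.1,0,0,0,20]]]';  python3 - <<'E'
from h import *
st(); go(.5164,-.2337,.0416,-150.2)
E
```

```text
time: 16.88
ee_pos: [0.5179, -0.2337, 0.0424]
tcp_rot: [-179.7, 0.4, -150.4]
wrist_force: [-4.9, 3.8, 12.1]
opening: 0.0211
time: 17.05
ee_pos: [0.5178, -0.2336, 0.0425]
tcp_rot: [-179.7, 0.4, -150.4]
wrist_force: [-0.5, 2.0, 7.1]
opening: 0.0208
t 17.05 pos [ 0.5178 -0.2336  0.0425] rot [-179.67    0.39 -150.43] q [-24.3   7.5  -8.1  73.9   0.1 -53.9] F [-0.5  2.   7.1] M [0.41 0.48 0.01] op 0.0208
shift cm [0.12 0.06 0.09] rotvec [-0.006  0.007 -0.004]
```

Seated: it stopped at z=0.0425 with an upward force of 12 N. I'll release, rise, and move toward the small corer.

```bash
python3 -m pendant '[[[0,0,0,0,0,0,40],[0,0,0,0,0,0,60],[0,0,0,0,0,0,80]]]';  python3 -m pendant '[[[0,0,-2,0,0,0,90],[0,0,-3,0,0,0,100],[0,0,-4,0,0,0,100],[0,0,-1,0,0,0,100],[0,0,0,0,0,0,100]]]'; python3 - <<'E'
from hole import *
st(); o=bot.get_obs(); im=bot.camera('wrist')
circ((.5165,-.2337),.078,.011,False,.004,o,im)
circ((.6065,-.2845),.078,.006,False,.005,o,im)
u,v=map(int,proj('wrist',[.56,-.26,.078],o)); print(u,v)
cv2.imwrite('pics/w3.png',im[...,::-1])
go(.6065,-.2845,.15,-150)
E
```

```text
time: 17.3
ee_pos: [0.5172, -0.2339, 0.0428]
tcp_rot: [-179.6, 0.3, -150.4]
wrist_force: [0.7, -0.7, -0.5]
opening: 0.0566
time: 17.72
ee_pos: [0.514, -0.2332, 0.143]
tcp_rot: [-179.9, 0.0, -150.5]
wrist_force: [-0.0, -0.4, -0.5]
opening: 0.0853
t 17.72 pos [ 0.514  -0.2332  0.143 ] rot [-1.7995e+02  5.0000e-02 -1.5047e+02] q [-24.4   6.    1.4  85.3   0.  -53.9] F [-0.  -0.4 -0.5] M [-0.01 -0.01 -0.  ] op 0.0853
circle [ 0.5145 -0.233 ] score 6.9 px [314.9 257.4]
circle [ 0.6022 -0.2894] score 5.5 px [182.4 323.3]
247 294
shift cm [-5.52 -9.01 -0.73] rotvec [-0.001  0.001 -0.008]
```

View pics/w3.png

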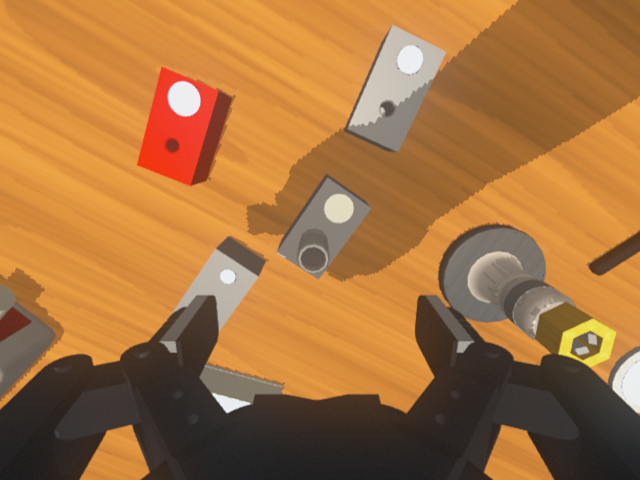

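The large corer is standing in its block (rim at (314,257)). The finger hides the small corer, so I'll move above it and measure.

```bash
python3 -m pendant '[[[-1.8,-3.0,0,0,0,0,100],[-1.8,-3.0,0,0,0,0,100],[-1.8,-3.0,0,0,0,0,100],[0,0,0,0,0,0,100],[0,0,0,0,0,0,100]]]'; python3 - <<'E'
from hole import *
st(); im=marks('wrist',dict(corer_small=.01,slot_small=.038)); o=bot.get_obs()
cv2.imwrite('pics/w4.png',im[...,::-1])
c=circ((.606,-.284),.078,.006,False,.005,o,im)
# rim colour-based check
u,v=map(int,proj('wrist',[*c,.078],o)); print(u,v)
cv2.imwrite('pics/w4c.png',cv2.resize(im[v-50:v+50,u-60:u+60,::-1],None,fx=5,fy=5,interpolation=cv2.INTER_CUBIC))
go(*c,.05,-150)
E
```

```text
time: 18.18
ee_pos: [0.6053, -0.2855, 0.1307]
tcp_rot: [179.5, -0.4, -150.5]
wrist_force: [-0.4, -0.4, -0.6]
opening: 0.0856
t 18.18 pos [ 0.6053 -0.2855  0.1307] rot [ 179.46   -0.4  -150.47] q [-25.2  21.5  18.6  87.7  -0.  -54.8] F [-0.4 -0.4 -0.6] M [-0.03  0.   -0.  ] op 0.0856
corer_small 0.82 [313.8 237.2] [ 0.6064 -0.2849  0.01  ]
corer_small 0.4 [315.3 249.4] [ 0.6148 -0.2787  0.01  ]
slot_small 0.84 [318.2 247.9] [ 0.6054 -0.2818  0.038 ]
circle [ 0.6056 -0.2816] score 7.0 px [317.4 266.9]
317 266
shift cm [-0.34  0.13  8.25] rotvec [ 0.008 -0.006 -0.008]
```

View pics/w4c.png

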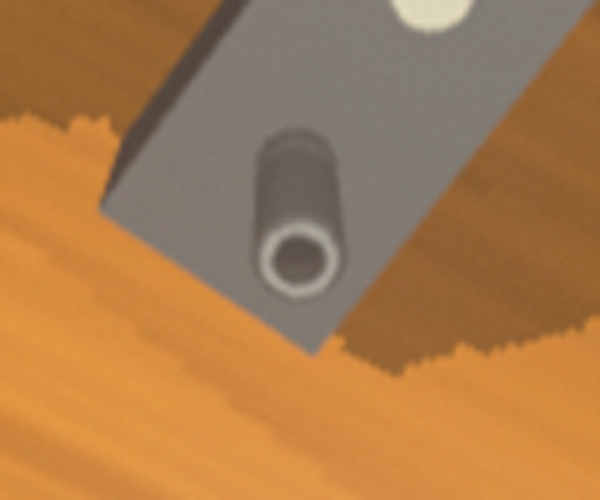

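```bash
python3 -m pendant '[[[-0.35,0.12,2,0.008,-0.006,0,100],[0,0,2.5,0,0,0,100],[0,0,2.0,0,0,0,100],[0,0,1.0,0,0,0,100],[0,0,0,0,0,0,100]]]'; python3 - <<'E'
from hole import *
st(); go(.6056,-.2814,.0445,-150.4)
E
```

```text
time: 18.75
ee_pos: [0.6042, -0.2803, 0.0606]
tcp_rot: [-179.6, 0.3, -150.4]
wrist_force: [-0.2, 0.1, -1.0]
opening: 0.0852
t 18.75 pos [ 0.6042 -0.2803  0.0606] rot [-179.62    0.27 -150.44] q [-24.9  20.4   9.4  78.5   0.  -54.5] F [-0.2  0.1 -1. ] M [ 0.01  0.01 -0.01] op 0.0852
shift cm [-0.07 -0.15  1.61] rotvec [-0.007  0.005 -0.001]
```

```bash
python3 -m pendant '[[[-0.07,-0.15,0.8,-0.007,0.005,0,100],[0,0,0.7,0,0,0,100],[0,0,0,0,0,0,70],[0,0,0,0,0,0,40]]]' 40; python3 - <<'E'
from hole import *
st(); go(.6056,-.2814,.0445,-150.4)
E
```

```text
time: 19.08
ee_pos: [0.6059, -0.2814, 0.0487]
tcp_rot: [-179.9, 0.1, -150.4]
wrist_force: [0.2, 0.1, 0.1]
opening: 0.0638
t 19.08 pos [ 0.6059 -0.2814  0.0487] rot [-1.7985e+02  1.1000e-01 -1.5043e+02] q [-24.9  21.2   9.1  77.7   0.  -54.5] F [0.2 0.1 0.1] M [-0.06 -0.03  0.  ] op 0.0638
shift cm [0.03 0.02 0.42] rotvec [-0.003  0.002 -0.001]
```

```bash
python3 -m pendant '[[[0.03,0.02,0.3,-0.003,0.002,0,30],[0,0,0,0,0,0,30],[0,0,0,0,0,0,30],[0,0,0.05,0,0,0,30]]]' 40; python3 - <<'E'
from hole import *
st(); go(.6056,-.2814,.0445,-150.4)
E
```

```text
time: 19.42
ee_pos: [0.6066, -0.282, 0.0469]
tcp_rot: [-179.9, 0.1, -150.4]
wrist_force: [0.4, 0.1, 0.1]
opening: 0.0258
t 19.42 pos [ 0.6066 -0.282   0.0469] rot [-1.7991e+02  8.0000e-02 -1.5043e+02] q [-24.9  21.4   9.2  77.6   0.  -54.5] F [0.4 0.1 0.1] M [-0.02 -0.07  0.02] op 0.0258
shift cm [0.06 0.1  0.24] rotvec [-0.002  0.001 -0.001]
```

```bash
python3 -m pendant '[[[0.06,0.1,0.2,-0.002,0.001,0,8],[0,0,0,0,0,0,8],[0,0,0,0,0,0,8]]]' 40;  python3 -m pendant '[[[0,0,0,0,0,0,8],[0,0,0,0,0,0,8]]]'; python3 - <<'E'
from hole import *
st()
E
```

```text
time: 19.67
ee_pos: [0.6063, -0.2826, 0.0453]
tcp_rot: [-179.9, 0.0, -150.5]
wrist_force: [-0.5, 0.5, -0.2]
opening: 0.0108
time: 19.83
ee_pos: [0.6063, -0.2825, 0.0453]
tcp_rot: [-179.9, 0.1, -150.5]
wrist_force: [0.3, -1.0, -0.7]
opening: 0.0107
t 19.83 pos [ 0.6063 -0.2825  0.0453] rot [-1.7987e+02  5.0000e-02 -1.5047e+02] q [-25.   21.4   9.   77.4  -0.  -54.5] F [ 0.3 -1.  -0.7] M [-0.18 -0.15  0.05] op 0.0107
```

```bash
python3 -m pendant '[[[0,0,-1,0,0,0,8],[0,0,-2,0,0,0,8],[0,0,-3,0,0,0,8],[0,0,-4,0,0,0,8],[0,0,-4,0,0,0,8]]]'; python3 -m pendant '[[[0,0,-1.5,0,0,0,8],[0,0,0,0,0,0,8]]]';python3 - <<'E'
from hole import *
st(); go(.4725,-.0784,.2,-150.5)
E
```

```text
time: 20.25
ee_pos: [0.6025, -0.2802, 0.1784]
tcp_rot: [179.3, -0.5, -150.4]
wrist_force: [0.9, -0.4, -0.3]
opening: 0.0109
time: 20.42
ee_pos: [0.604, -0.2805, 0.2038]
tcp_rot: [179.7, -0.1, -150.4]
wrist_force: [0.1, 0.2, -0.1]
opening: 0.0109
t 20.42 pos [ 0.604  -0.2805  0.2038] rot [ 1.7975e+02 -1.3000e-01 -1.5043e+02] q [-24.9  21.6  26.7  95.4   0.  -54.5] F [ 0.1  0.2 -0.1] M [-0.05  0.    0.04] op 0.0109
shift cm [ 1.46 24.07  0.49] rotvec [ 0.004 -0.002  0.001]
```

```bash
python3 -m pendant '[[[0.25,4,0,0,0,0,8],[0.25,4,0,0,0,0,8],[0.25,4,0,0,0,0,8],[0.25,4,0,0,0,0,8],[0.25,4,0,0,0,0,8]]]'; python3 -m pendant '[[[0,3,0,0,0,0,8],[0,0,0,0,0,0,8]]]';python3 - <<'E'
from hole import *
st(); go(.4725,-.0784,.165,-150.5)
E
```

```text
time: 20.83
ee_pos: [0.4929, -0.1125, 0.194]
tcp_rot: [179.3, -0.5, -150.8]
wrist_force: [0.7, 0.6, 0.2]
opening: 0.0108
time: 21.0
ee_pos: [0.4729, -0.0807, 0.1923]
tcp_rot: [179.1, -0.6, -150.6]
wrist_force: [0.4, 0.5, -0.8]
opening: 0.0104
t 21.0 pos [ 0.4729 -0.0807  0.1923] rot [ 179.1    -0.62 -150.64] q [ -9.9  -4.2  -3.5  91.8   0.3 -39.2] F [ 0.4  0.5 -0.8] M [ 0.01 -0.   -0.1 ] op 0.0104
shift cm [-0.11  0.18  2.74] rotvec [ 0.016 -0.011 -0.003]
```

```bash
python3 -m pendant '[[[-0.1,0.18,1.0,0.016,-0.011,0,8],[0,0,1.0,0,0,0,8],[0,0,0,0,0,0,8]]]';python3 - <<'E'
from hole import *
st(); go(.4725,-.0784,.158,-150.5)
E
```

```text
time: 21.25
ee_pos: [0.4708, -0.0765, 0.1692]
tcp_rot: [180.0, -0.0, -150.4]
wrist_force: [-1.2, 0.0, 0.3]
opening: 0.0105
t 21.25 pos [ 0.4708 -0.0765  0.1692] rot [ 1.7996e+02 -4.0000e-02 -1.5043e+02] q [ -9.2  -5.8  -7.5  88.3   0.  -38.8] F [-1.2  0.   0.3] M [ 0.03 -0.04 -0.03] op 0.0105
shift cm [-0.05 -0.25  1.12] rotvec [ 0.001 -0.001  0.001]
```

```bash
python3 -m pendant '[[[-0.05,-0.25,0.5,0,0,0,8],[0,0,0,0,0,0,8]]]';python3 - <<'E'
from hole import *
st(); go(.4725,-.0784,.156,-150.5)
o=bot.get_obs(); im=bot.camera('wrist'); u,v=map(int,proj('wrist',[.4725,-.0784,.118],o)); print(u,v)
cv2.imwrite('pics/w5.png',cv2.resize(im[v-70:v+70,u-80:u+80,::-1],None,fx=4,fy=4,interpolation=cv2.INTER_CUBIC))
E
```

```text
time: 21.42
ee_pos: [0.4723, -0.0791, 0.1622]
tcp_rot: [179.9, -0.2, -150.5]
wrist_force: [0.1, -0.1, -0.7]
opening: 0.0106
t 21.42 pos [ 0.4723 -0.0791  0.1622] rot [ 1.7986e+02 -1.6000e-01 -1.5045e+02] q [ -9.5  -5.4  -7.9  87.7   0.  -39.1] F [ 0.1 -0.1 -0.7] M [-0.03 -0.03  0.01] op 0.0106
shift cm [-0.05  0.05  0.62] rotvec [ 0.003 -0.003  0.001]
315 268
```

View pics/w5.png

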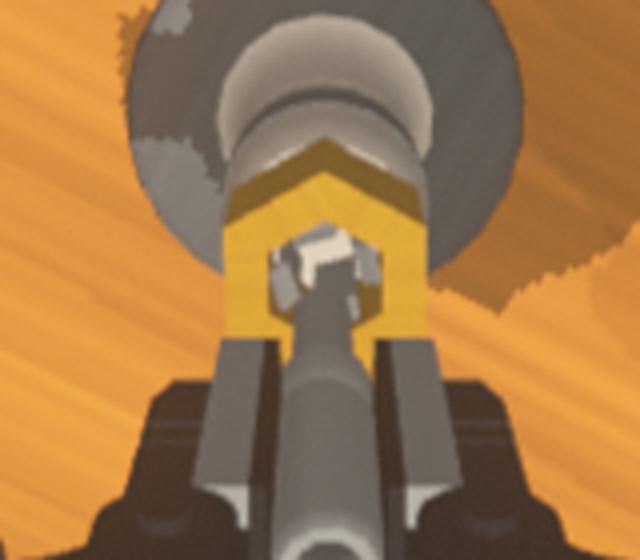

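The shank (x≈328) is centred over the nut (x≈325), just above the mouth. I'll insert it.

```bash
python3 -m pendant '[[[-0.04,0.04,0.5,0.003,-0.003,0,8],[0,0,0,0,0,0,8]]]'; python3 -m pendant '[[[0,0,0.4,0,0,0,8],[0,0,0,0,0,0,8]]]';python3 - <<'E'
from hole import *
st(); go(.4725,-.0784,.1283,-150.5)
E
```

```text
time: 21.63
ee_pos: [0.4731, -0.0794, 0.1573]
tcp_rot: [-180.0, 0.0, -150.5]
wrist_force: [0.2, 0.3, -0.9]
opening: 0.0105
time: 21.8
ee_pos: [0.4734, -0.0799, 0.1529]
tcp_rot: [-180.0, 0.0, -150.6]
wrist_force: [0.4, -0.6, -0.8]
opening: 0.0105
t 21.8 pos [ 0.4734 -0.0799  0.1529] rot [-1.7998e+02  1.0000e-02 -1.5059e+02] q [ -9.6  -5.5  -9.   86.4  -0.  -39. ] F [ 0.4 -0.6 -0.8] M [ 0.09 -0.02  0.  ] op 0.0105
shift cm [0.01 0.17 2.46] rotvec [-0.     0.    -0.002]
```

```bash
python3 -m pendant '[[[0.01,0.17,0,0,0,0,8],[0,0,0,0,0,0,8]]]'; python3 -m pendant '[[[0,0,0.3,0,0,0,8],[0,0,0,0,0,0,8]]]';python3 - <<'E'
from hole import *
st(); go(.4725,-.0784,.1283,-150.5)
E
```

```text
time: 21.97
ee_pos: [0.4725, -0.0785, 0.1529]
tcp_rot: [-180.0, 0.0, -150.6]
wrist_force: [-0.0, 0.4, -0.7]
opening: 0.0108
time: 22.13
ee_pos: [0.4726, -0.0784, 0.15]
tcp_rot: [-180.0, 0.0, -150.6]
wrist_force: [-0.8, -0.2, -0.4]
opening: 0.011
t 22.13 pos [ 0.4726 -0.0784  0.15  ] rot [-1.7996e+02  3.0000e-02 -1.5060e+02] q [ -9.4  -5.7  -9.5  86.1  -0.  -38.8] F [-0.8 -0.2 -0.4] M [-0.   -0.04  0.03] op 0.011
shift cm [0.01 0.01 2.17] rotvec [-0.001  0.001 -0.002]
```

```bash
python3 -m pendant '[[[0,0,0.4,0,0,0,8],[0,0,0,0,0,0,8]]]'; python3 -m pendant '[[[0,0,0.4,0,0,0,8],[0,0,0,0,0,0,8]]]'; python3 -m pendant '[[[0,0,0.4,0,0,0,8],[0,0,0,0,0,0,8]]]';python3 - <<'E'
from hole import *
st(); go(.4725,-.0784,.1283,-150.5)
E
```

```text
time: 22.3
ee_pos: [0.4727, -0.0783, 0.1457]
tcp_rot: [-179.9, 0.1, -150.6]
wrist_force: [0.8, -0.9, -0.6]
opening: 0.011
time: 22.47
ee_pos: [0.4727, -0.0783, 0.1412]
tcp_rot: [-179.9, 0.1, -150.6]
wrist_force: [-0.1, -0.7, -0.4]
opening: 0.0105
time: 22.63
ee_pos: [0.4726, -0.0783, 0.1367]
tcp_rot: [-180.0, 0.0, -150.6]
wrist_force: [0.4, -0.1, -1.6]
opening: 0.0106
t 22.63 pos [ 0.4726 -0.0783  0.1367] rot [-1.7995e+02  5.0000e-02 -1.5059e+02] q [ -9.4  -5.6 -11.   84.6  -0.  -38.8] F [ 0.4 -0.1 -1.6] M [ 0.02  0.03 -0.05] op 0.0106
shift cm [ 0.02 -0.    0.84] rotvec [-0.001  0.001 -0.002]
```

```bash
python3 -m pendant '[[[0,0,0.4,0,0,0,8],[0,0,0,0,0,0,8]]]'; python3 -m pendant '[[[0,0,0.4,0,0,0,8],[0,0,0,0,0,0,8]]]'; python3 -m pendant '[[[0,0,0.2,0,0,0,8],[0,0,0,0,0,0,8]]]';python3 - <<'E'
from hole import *
st(); go(.4725,-.0784,.1283,-150.5)
E
```

```text
time: 22.8
ee_pos: [0.4726, -0.0783, 0.1322]
tcp_rot: [-180.0, 0.0, -150.6]
wrist_force: [0.6, 0.3, -0.7]
opening: 0.0107
time: 22.97
ee_pos: [0.4729, -0.0784, 0.1282]
tcp_rot: [-179.9, 0.1, -150.6]
wrist_force: [0.0, 0.2, -0.8]
opening: 0.0103
time: 23.13
ee_pos: [0.4735, -0.0785, 0.1278]
tcp_rot: [-179.8, 0.2, -150.6]
wrist_force: [-1.2, 0.0, -0.1]
opening: 0.0107
t 23.13 pos [ 0.4735 -0.0785  0.1278] rot [-179.83    0.19 -150.59] q [ -9.4  -5.7 -12.   83.5  -0.  -38.8] F [-1.2  0.  -0.1] M [-0.13  0.37  0.  ] op 0.0107
shift cm [ 0.08  0.05 -0.05] rotvec [-0.003  0.003 -0.002]
```

```bash
python3 -m pendant '[[[0,0,0.2,0,0,0,8],[0,0,0,0,0,0,30],[0,0,0,0,0,0,60],[0,0,0,0,0,0,60]]]'; python3 - <<'E'
from hole import *
st(); go(.4725,-.0784,.1,-150.5)
E
```

```text
time: 23.47
ee_pos: [0.474, -0.0786, 0.1277]
tcp_rot: [-179.7, 0.3, -150.6]
wrist_force: [-0.1, -0.7, -0.0]
opening: 0.0467
t 23.47 pos [ 0.474  -0.0786  0.1277] rot [-179.72    0.33 -150.59] q [ -9.4  -5.8 -12.1  83.3  -0.  -38.8] F [-0.1 -0.7 -0. ] M [-0.01 -0.06 -0.01] op 0.0467
shift cm [0.14 0.11 2.77] rotvec [-0.005  0.006 -0.002]
```

```bash
python3 -m pendant '[[[0.14,0.11,1.2,-0.005,0.006,0,60],[0,0,1.2,0,0,0,60],[0,0,0.2,0,0,0,60]]]'; python3 - <<'E'
from hole import *
st(); go(.4725,-.0784,.1,-150.5)
E
```

```text
time: 23.72
ee_pos: [0.4724, -0.0784, 0.0992]
tcp_rot: [180.0, -0.0, -150.6]
wrist_force: [-0.8, 0.2, -0.5]
opening: 0.0511
t 23.72 pos [ 0.4724 -0.0784  0.0992] rot [ 1.7998e+02 -3.0000e-02 -1.5059e+02] q [ -9.4  -5.3 -14.7  80.6  -0.  -38.8] F [-0.8  0.2 -0.5] M [ 0.01  0.05 -0.05] op 0.0511
shift cm [-0.01 -0.01 -0.08] rotvec [ 0.    -0.001 -0.002]
```

```bash
python3 -m pendant '[[[0,0,0,0,0,0,28],[0,0,0,0,0,0,28],[0,0,0,0,0,0,28],[0,0,0,0,0,0,28]]]' 70; python3 -m pendant '[[[0,0,0,0,0,0.12,28],[0,0,0,0,0,0.12,28],[0,0,0,0,0,0.12,28],[0,0,0,0,0,0.12,28],[0,0,0,0,0,0.12,28]]]'; python3 - <<'E'
from hole import *
st(); go(.4725,-.0784,.1,72)
E
```

```text
time: 24.05
ee_pos: [0.472, -0.0794, 0.0976]
tcp_rot: [-179.9, -0.2, -150.6]
wrist_force: [-0.2, 1.4, -0.3]
opening: 0.0281
time: 24.47
ee_pos: [0.4719, -0.0788, 0.0976]
tcp_rot: [-179.9, -0.1, 173.9]
wrist_force: [0.5, -0.1, 0.1]
opening: 0.0285
t 24.47 pos [ 0.4719 -0.0788  0.0976] rot [-1.7994e+02 -1.4000e-01  1.7391e+02] q [ -9.4  -5.2 -14.9  80.5  -0.1  -3.4] F [ 0.5 -0.1  0.1] M [0.04 0.07 0.05] op 0.0285
shift cm [-0.05  0.05 -0.24] rotvec [-3.000e-03 -1.000e-03  1.779e+00]
```

```bash
python3 -m pendant '[[[0,0,0,0,0,0.12,28],[0,0,0,0,0,0.12,28],[0,0,0,0,0,0.12,28],[0,0,0,0,0,0.12,28],[0,0,0,0,0,0.12,28]]]';  python3 -m pendant '[[[0,0,0,0,0,0.12,28],[0,0,0,0,0,0.12,28],[0,0,0,0,0,0.12,28],[0,0,0,0,0,0.12,28]]]'; python3 -m pendant '[[[0,0,0,0,0,0.1,28],[0,0,0,0,0,0.1,28],[0,0,0,0,0,0.1,28],[0,0,0,0,0,0,28]]]'; python3 - <<'E'
from hole import *
st(); go(.4725,-.0784,.1,72)
E
```

```text
time: 24.88
ee_pos: [0.4722, -0.0783, 0.0976]
tcp_rot: [-179.9, -0.1, 138.1]
wrist_force: [1.3, -0.4, -0.3]
opening: 0.0284
time: 25.22
ee_pos: [0.4726, -0.0781, 0.0975]
tcp_rot: [-179.9, -0.1, 109.4]
wrist_force: [-0.0, -1.0, -0.8]
opening: 0.0285
time: 25.55
ee_pos: [0.4729, -0.078, 0.0975]
tcp_rot: [-179.9, -0.1, 91.0]
wrist_force: [-0.9, -0.3, 0.1]
opening: 0.0288
t 25.55 pos [ 0.4729 -0.078   0.0975] rot [-1.7994e+02 -6.0000e-02  9.1030e+01] q [ -9.4  -5.2 -14.8  80.4   0.   79.6] F [-0.9 -0.3  0.1] M [-0.09  0.05  0.01] op 0.0288
shift cm [-0.04 -0.04 -0.25] rotvec [-0.001 -0.001  0.332]
```

```bash
python3 -m pendant '[[[0,0,0,0,0,0.11,28],[0,0,0,0,0,0.11,28],[0,0,0,0,0,0.06,28],[0,0,0,0,0,0,28]]]'; python3 -m pendant '[[[0,0,0,0,0,0.06,28],[0,0,0,0,0,0.06,28]]]'; python3 - <<'E'
from hole import *
st()
E
```

```text
time: 25.88
ee_pos: [0.4732, -0.0781, 0.0976]
tcp_rot: [-180.0, -0.0, 75.1]
wrist_force: [-0.3, -0.7, 0.2]
opening: 0.0286
time: 26.05
ee_pos: [0.4734, -0.0776, 0.0977]
tcp_rot: [-180.0, -0.1, 68.8]
wrist_force: [0.3, -0.8, 0.1]
opening: 0.0284
t 26.05 pos [ 0.4734 -0.0776  0.0977] rot [-1.7997e+02 -9.0000e-02  6.8780e+01] q [-9.400e+00 -5.100e+00 -1.480e+01  8.040e+01  1.000e-01  1.019e+02] F [ 0.3 -0.8  0.1] M [-0.11 -0.09  2.38] op 0.0284
```

A moment of 2.4 N m shows the nut is at its tight stop. I'll let it settle, release and check.

```bash
python3 -m pendant '[[[0,0,0,0,0,0.05,28],[0,0,0,0,0,0,28]]]'; python3 - <<'E'
from hole import *
st()
E
python3 -m pendant '[[[0,0,0,0,0,0,60],[0,0,0,0,0,0,80],[0,0,0,0,0,0,100]]]'; python3 -m pendant '[[[0,0,-3,0,0,0,100],[0,0,-4,0,0,0,100],[0,0,-4,0,0,0,100],[0,0,-3,0,0,0,100],[0,0,0,0,0,0,100]]]'; python3 - <<'E'
from nut import *
o=bot.get_obs(); st(); im=bot.camera('wrist')
u,v=map(int,proj('wrist',[.4725,-.0784,.12],o))
cv2.imwrite('pics/n2.png',cv2.resize(im[v-70:v+70,u-80:u+80,::-1],None,fx=4,fy=4,interpolation=cv2.INTER_CUBIC))
nutfit(im,o,roi=(u-80,v-70,u+80,v+70))
bot.camera('top')
for n in('dish0','stand'):
    for m in bot.mark_of('top',n): print(n,round(m['confidence'],2),np.round(m['uv'],1),np.round(ray('top',m['uv'],0),4))
E
```

```text
time: 26.22
ee_pos: [0.4738, -0.0767, 0.0978]
tcp_rot: [-180.0, -0.2, 66.5]
wrist_force: [-1.1, -5.1, -1.1]
opening: 0.0287
t 26.22 pos [ 0.4738 -0.0767  0.0978] rot [-1.7998e+02 -1.6000e-01  6.6490e+01] q [ -9.3  -5.1 -14.8  80.3   0.2 104.2] F [-1.1 -5.1 -1.1] M [-0.92  0.22  1.57] op 0.0287
time: 26.47
ee_pos: [0.4736, -0.0766, 0.0975]
tcp_rot: [-179.9, -0.2, 67.0]
wrist_force: [-0.6, -0.0, -0.8]
opening: 0.0639
time: 26.88
ee_pos: [0.4711, -0.077, 0.2408]
tcp_rot: [-179.6, -0.1, 67.4]
wrist_force: [1.2, -0.2, 0.2]
opening: 0.0854
t 26.88 pos [ 0.4711 -0.077   0.2408] rot [-1.7957e+02 -9.0000e-02  6.7400e+01] q [ -9.4  -4.3   1.8  96.5   0.2 103.2] F [ 1.2 -0.2  0.2] M [-0.03 -0.08 -0.  ] op 0.0854
nut [ 0.4722 -0.0783] flat normals 43.9 err 988.0 / 2408
dish0 0.93 [179.6 276.8] [0.483 0.32  0.   ]
dish0 0.91 [223.6 195.9] [0.65   0.2293 0.    ]
dish0 0.66 [173.1 210. ] [0.6216 0.3343 0.    ]
stand 0.57 [268.4 276.7] [0.4815 0.1366 0.    ]
```

View pics/n2.png

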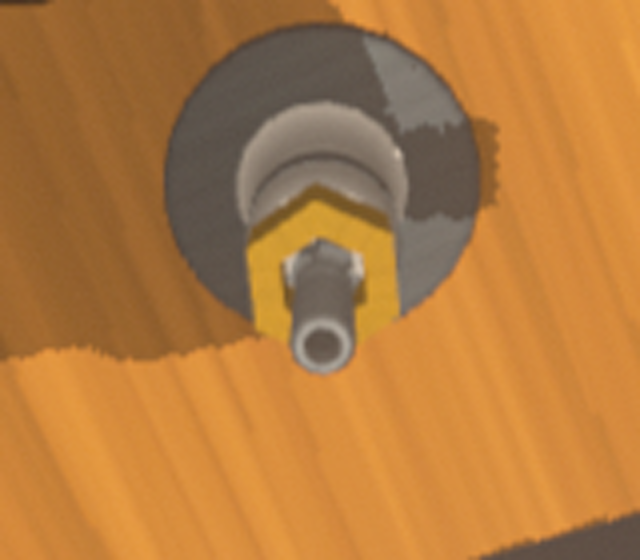

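The nut is back at its tight angle (about 44° mod 60, as at the start) and the small corer stands upright in the collet. The dishes are next. First I'll move above the stand and measure.

```bash
python3 -m pendant '[[[0,0,0,0,0,-0.115,100],[0,0,0,0,0,-0.115,100],[0,0,0,0,0,-0.115,100],[0,0,0,0,0,-0.115,100],[0,0,0,0,0,-0.11,100]]]'; python3 - <<'E'
from hole import *
go(.48,.134,.2,100)
E
```

```text
time: 27.5
ee_pos: [0.4666, -0.0763, 0.2252]
tcp_rot: [-178.5, -0.8, 101.3]
wrist_force: [0.6, -0.4, 0.3]
opening: 0.0857
shift cm [20.33  5.5   2.65] rotvec [-0.025 -0.013  0.023]
```

```bash
python3 -m pendant '[[[3.9,1.1,0.3,-0.025,-0.013,0.02,100],[4,1.1,0.3,0,0,0,100],[4,1.1,0.3,0,0,0,100],[4,1.1,0.3,0,0,0,100],[4,1,0.3,0,0,0,100]]]';python3 -m pendant '[[[0,0,0,0,0,0,100],[0,0,0,0,0,0,100]]]'; python3 - <<'E'
from hole import *
st(); o=bot.get_obs(); im=marks('wrist',dict(stand=0,dish0=0))
circ((.48,.134),.006,.04,False,.008,o,im); circ((.48,.134),.006,.031,False,.008,o,im)
circ((.486,.32),.014,.03,False,.008,o,im)
cv2.imwrite('pics/w6.png',im[...,::-1])
E
```

```text
time: 27.92
ee_pos: [0.4789, 0.1267, 0.2011]
tcp_rot: [-179.4, 0.1, 100.4]
wrist_force: [1.0, -0.3, -0.1]
opening: 0.0852
time: 28.08
ee_pos: [0.4769, 0.1334, 0.1962]
tcp_rot: [-179.0, 0.0, 100.9]
wrist_force: [-0.2, -0.3, 0.5]
opening: 0.0856
t 28.08 pos [0.4769 0.1334 0.1962] rot [-1.7899e+02  1.0000e-02  1.0087e+02] q [15.6 -2.1 -1.  92.1  0.1 94.7] F [-0.2 -0.3  0.5] M [-0.04 -0.02 -0.02] op 0.0856
stand 0.59 [326.8 215.8] [0.4835 0.1353 0.    ]
dish0 0.81 [509.4 152.7] [0.6451 0.2305 0.    ]
dish0 0.71 [526.5  35.1] [0.6252 0.3295 0.    ]
dish0 0.64 [369.  22.] [0.4857 0.3138 0.    ]
circle [0.4828 0.1327] score 14.9 px [325.6 219.3]
circle [0.4824 0.1327] score 8.2 px [325.3 219.3]
circle [0.4887 0.3121] score 10.0 px [374.2  19.1]
```

View pics/w6.png

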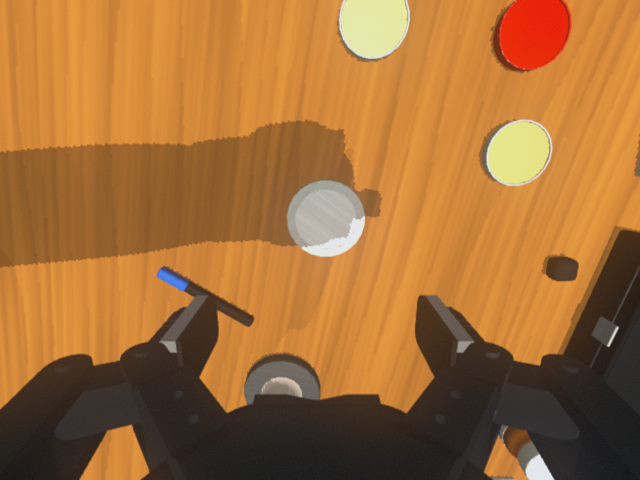

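The stand is at px (326,219), or (0.4826,0.1327). The two pale dishes are at (518,153) and (374,20), with the red decoy at (532,33). I'll move over the nearer dish.

```bash
python3 - <<'E'
from hole import *
go(.646,.229,.12,103)
E
```

```text
shift cm [ 6.48 18.5   7.42] rotvec [-0.016 -0.    -0.041]
```

```bash
python3 -m pendant '[[[1.4,3.8,0,-0.016,0,-0.04,100],[1.4,3.8,0,0,0,0,100],[1.4,3.8,0,0,0,0,100],[1.4,3.8,0,0,0,0,100],[0.7,2.5,0,0,0,0,100]]]';python3 -m pendant '[[[0,0,2,0,0,0,100],[0,0,2,0,0,0,100],[0,0,2,0,0,0,100],[0,0,0,0,0,0,100]]]'; python3 - <<'E'
from hole import *
st(); o=bot.get_obs(); im=marks('wrist',dict(dish0=0))
c=circ((.646,.23),.014,.03,False,.008,o,im)
go(*c,.03,103)
E
```

```text
time: 28.65
ee_pos: [0.6405, 0.2229, 0.1993]
tcp_rot: [179.8, 0.0, 102.3]
wrist_force: [0.2, 0.0, 0.2]
opening: 0.0852
time: 28.98
ee_pos: [0.6496, 0.2182, 0.1343]
tcp_rot: [179.7, 0.1, 101.9]
wrist_force: [-0.7, -0.1, -0.9]
opening: 0.0857
t 28.98 pos [0.6496 0.2182 0.1343] rot [1.7972e+02 7.0000e-02 1.0188e+02] q [18.6 22.9 20.7 87.6 -0.1 96.7] F [-0.7 -0.1 -0.9] M [-0.07  0.04  0.06] op 0.0857
dish0 0.96 [314.8  83.4] [0.6249 0.3311 0.    ]
dish0 0.7 [130.2  67.6] [0.4876 0.3131 0.    ]
dish0 0.61 [314.1 217.5] [0.6455 0.2294 0.    ]
circle [0.6467 0.2308] score 15.0 px [315.9 219.8]
shift cm [ 1.26 -0.2  10.88] rotvec [ 0.009  0.001 -0.019]
```

```bash
python3 -m pendant '[[[1.25,-0.2,2.5,0.005,0.001,-0.019,100],[0,0,3,0,0,0,100],[0,0,3,0,0,0,82],[0,0,1.5,0,0,0,82],[0,0,0,0,0,0,82]]]' 30; python3 - <<'E'
from hole import *
st(); go(.6467,.2308,.012,103)
E
```

```text
time: 29.5
ee_pos: [0.6518, 0.2281, 0.0493]
tcp_rot: [178.8, -0.1, 102.7]
wrist_force: [-0.7, -0.2, -0.2]
opening: 0.0702
t 29.5 pos [0.6518 0.2281 0.0493] rot [ 1.7878e+02 -1.2000e-01  1.0271e+02] q [19.3 23.2 11.8 77.3 -0.  96.6] F [-0.7 -0.2 -0.2] M [-0.03  0.04 -0.  ] op 0.0702
shift cm [ 0.37 -0.52  3.72] rotvec [ 0.021 -0.002 -0.005]
```

```bash
python3 -m pendant '[[[0.37,-0.52,1.2,0.021,-0.002,0,82],[0,0,0,0,0,0,82]]]'; python3 - <<'E'
from hole import *
st(); go(.6467,.2308,.003,103)
E
```

```text
time: 29.67
ee_pos: [0.6468, 0.2299, 0.0403]
tcp_rot: [179.9, -0.0, 102.6]
wrist_force: [-0.3, 0.0, 0.4]
opening: 0.0699
t 29.67 pos [0.6468 0.2299 0.0403] rot [ 1.7989e+02 -2.0000e-02  1.0262e+02] q [19.6 24.  11.8 77.7  0.  96.9] F [-0.3  0.   0.4] M [0.02 0.04 0.02] op 0.0699
shift cm [0.09 0.   3.73] rotvec [ 0.002 -0.    -0.007]
```

```bash
python3 -m pendant '[[[0.09,0,1,0,0,0,82],[0,0,1,0,0,0,82],[0,0,0,0,0,0,82]]]'; python3 - <<'E'
from hole import *
st(); go(.6467,.2308,.002,103)
E
```

```text
time: 29.92
ee_pos: [0.649, 0.2315, 0.0234]
tcp_rot: [179.5, -0.1, 102.6]
wrist_force: [-0.6, 0.0, 0.3]
opening: 0.0701
t 29.92 pos [0.649  0.2315 0.0234] rot [ 1.7955e+02 -6.0000e-02  1.0261e+02] q [19.6 24.4 10.4 75.6  0.  97. ] F [-0.6  0.   0.3] M [-0.05  0.06 -0.01] op 0.0701
shift cm [-0.02 -0.25  2.14] rotvec [ 0.008 -0.001 -0.007]
```

```bash
python3 -m pendant '[[[-0.02,-0.25,0.6,0.008,0,0,82],[0,0,0.5,0,0,0,82]]]'; python3 - <<'E'
from hole import *
st(); go(.6467,.2308,.002,103)
E
```

```text
time: 30.08
ee_pos: [0.6472, 0.231, 0.0132]
tcp_rot: [179.9, -0.1, 102.6]
wrist_force: [-0.3, -0.6, -0.2]
opening: 0.0702
t 30.08 pos [0.6472 0.231  0.0132] rot [ 1.7992e+02 -7.0000e-02  1.0261e+02] q [19.6 24.8  9.8 75.   0.1 97. ] F [-0.3 -0.6 -0.2] M [-0.01  0.03 -0.01] op 0.0702
shift cm [-0.01 -0.05  1.12] rotvec [ 0.001 -0.001 -0.007]
```

```bash
python3 -m pendant '[[[0,-0.05,0.6,0,0,0,82],[0,0,0.5,0,0,0,82],[0,0,0,0,0,0,82]]]'; python3 - <<'E'
from hole import *
st()
E
python3 -m pendant '[[[0,0,0,0,0,0,62],[0,0,0,0,0,0,62],[0,0,0,0,0,0,62]]]' 30; python3 - <<'E'
from hole import *
st(); go(.6467,.2308,.002,103)
E
```

```text
time: 30.33
ee_pos: [0.6462, 0.2308, -0.0]
tcp_rot: [180.0, -0.1, 102.6]
wrist_force: [0.1, 0.0, -0.6]
opening: 0.0702
t 30.33 pos [ 0.6462  0.2308 -0.    ] rot [ 1.7999e+02 -7.0000e-02  1.0261e+02] q [19.6 25.1  8.7 73.6  0.1 97. ] F [ 0.1  0.  -0.6] M [-0.04  0.04  0.06] op 0.0702
time: 30.58
ee_pos: [0.6462, 0.2308, 0.0001]
tcp_rot: [180.0, -0.1, 102.6]
wrist_force: [-0.4, 0.2, -0.2]
opening: 0.0584
t 30.58 pos [6.462e-01 2.308e-01 1.000e-04] rot [ 1.7999e+02 -7.0000e-02  1.0262e+02] q [19.6 25.1  8.7 73.7  0.1 97. ] F [-0.4  0.2 -0.2] M [ 0.03 -0.01  0.02] op 0.0584
shift cm [-0.01  0.05 -0.19] rotvec [ 0.    -0.001 -0.007]
```

```bash
python3 -m pendant '[[[0,0,-1,0,0,0,62],[0,0,-2,0,0,0,62],[0,0,-2,0,0,0,62],[0,0,-2,0,0,0,62],[0,0,0,0,0,0,62]]]'; python3 - <<'E'
from hole import *
st(); go(.4826,.1327,.05,102.6)
E
```

```text
time: 31.0
ee_pos: [0.6453, 0.2304, 0.0743]
tcp_rot: [-179.9, -0.0, 102.6]
wrist_force: [0.8, 0.2, 1.1]
opening: 0.0584
t 31.0 pos [0.6453 0.2304 0.0743] rot [-1.7989e+02 -5.0000e-02  1.0261e+02] q [19.6 23.5 14.9 81.5  0.1 97. ] F [0.8 0.2 1.1] M [ 0.01 -0.11 -0.03] op 0.0584
shift cm [ -5.98 -18.01   2.46] rotvec [-0.002 -0.001  0.   ]
```

```bash
python3 -m pendant '[[[-1.2,-3.6,0,0,0,0,62],[-1.2,-3.6,0,0,0,0,62],[-1.2,-3.6,0,0,0,0,62],[-1.2,-3.6,0,0,0,0,62],[-1.2,-3.6,0,0,0,0,62]]]';python3 -m pendant '[[[0,0,0,0,0,0,62],[0,0,0,0,0,0,62]]]'; python3 - <<'E'
from hole import *
st(); go(.4826,.1327,.03,102.6)
E
```

```text
time: 31.42
ee_pos: [0.4824, 0.1327, 0.0702]
tcp_rot: [-179.9, -0.1, 102.8]
wrist_force: [-0.6, -0.7, 1.9]
opening: 0.0583
time: 31.58
ee_pos: [0.4756, 0.1292, 0.07]
tcp_rot: [-179.7, -0.0, 102.7]
wrist_force: [0.8, -0.2, 0.3]
opening: 0.0585
t 31.58 pos [0.4756 0.1292 0.07  ] rot [-1.7968e+02 -3.0000e-02  1.0267e+02] q [ 15.2  -2.5 -15.4  77.4   0.   92.5] F [ 0.8 -0.2  0.3] M [ 0.01 -0.03 -0.03] op 0.0585
shift cm [0.19 0.78 3.99] rotvec [-0.006 -0.001  0.001]
```

```bash
python3 -m pendant '[[[0.19,0.78,1.5,-0.006,0,0,62],[0,0,1.5,0,0,0,62],[0,0,0,0,0,0,62]]]'; python3 - <<'E'
from hole import *
st(); go(.4826,.1327,.007,102.6)
E
```

```text
time: 31.83
ee_pos: [0.4846, 0.1332, 0.0416]
tcp_rot: [179.7, -0.0, 102.6]
wrist_force: [-0.7, -0.2, -0.5]
opening: 0.0586
t 31.83 pos [0.4846 0.1332 0.0416] rot [ 1.7967e+02 -5.0000e-02  1.0264e+02] q [ 15.4  -1.1 -17.2  73.6   0.   92.7] F [-0.7 -0.2 -0.5] M [-0.01  0.04 -0.01] op 0.0586
shift cm [-0.01 -0.23  3.46] rotvec [ 0.006 -0.001  0.001]
```

```bash
python3 -m pendant '[[[-0.01,-0.2,1.2,0.006,0,0,62],[0,0,1.2,0,0,0,62],[0,0,0,0,0,0,62]]]'; python3 - <<'E'
from hole import *
st(); go(.4826,.1327,.0065,102.6)
E
```

```text
time: 32.08
ee_pos: [0.4844, 0.1336, 0.017]
tcp_rot: [180.0, -0.1, 102.7]
wrist_force: [-0.2, 0.1, 0.1]
opening: 0.0586
t 32.08 pos [0.4844 0.1336 0.017 ] rot [ 1.7996e+02 -5.0000e-02  1.0267e+02] q [ 15.4  -0.1 -18.9  71.1   0.1  92.7] F [-0.2  0.1  0.1] M [-0.01  0.01 -0.03] op 0.0586
shift cm [-0.05 -0.2   1.05] rotvec [ 0.001 -0.001  0.001]
```

```bash
python3 -m pendant '[[[-0.05,-0.2,0.5,0,0,0,62],[0,0,0,0,0,0,62]]]'; python3 -m pendant '[[[0,0,0.3,0,0,0,62],[0,0,0,0,0,0,62]]]'; python3 - <<'E'
from hole import *
st(); go(.4826,.1327,.0063,102.6)
E
```

```text
time: 32.25
ee_pos: [0.4824, 0.1327, 0.0109]
tcp_rot: [-180.0, -0.1, 102.7]
wrist_force: [-0.1, -0.6, -1.0]
opening: 0.0587
time: 32.42
ee_pos: [0.4826, 0.1328, 0.008]
tcp_rot: [-180.0, -0.1, 102.7]
wrist_force: [0.2, -0.6, -1.4]
opening: 0.0586
t 32.42 pos [0.4826 0.1328 0.008 ] rot [-1.7998e+02 -5.0000e-02  1.0269e+02] q [ 15.4   0.1 -19.8  70.1   0.1  92.7] F [ 0.2 -0.6 -1.4] M [-0.01 -0.03  0.02] op 0.0586
shift cm [-0.01 -0.    0.17] rotvec [-0.    -0.001  0.002]
```

```bash
python3 -m pendant '[[[0,0,0.2,0,0,0,62],[0,0,0,0,0,0,62]]]'; python3 - <<'E'
from hole import *
st()
E
python3 -m pendant '[[[0,0,0,0,0,0,72],[0,0,0,0,0,0,80],[0,0,0,0,0,0,82]]]'; python3 -m pendant '[[[0,0,-2,0,0,0,85],[0,0,-3,0,0,0,100],[0,0,-3.5,0,0,0,100],[0,0,-3.5,0,0,0,100],[0,0,0,0,0,0,100]]]'; python3 - <<'E'
from hole import *
st(); o=bot.get_obs(); im=marks('wrist',dict(dish0=0))
circ((.4826,.1327),.020,.03,False,.008,o,im); circ((.4826,.1327),.006,.04,False,.008,o,im)
go(.487,.315,.13,105)
E
```

```text
time: 32.58
ee_pos: [0.4829, 0.1329, 0.0063]
tcp_rot: [180.0, -0.1, 102.7]
wrist_force: [0.3, -0.3, -0.1]
opening: 0.0586
t 32.58 pos [0.4829 0.1329 0.0063] rot [ 1.7997e+02 -5.0000e-02  1.0269e+02] q [ 15.4   0.1 -20.   69.9   0.1  92.7] F [ 0.3 -0.3 -0.1] M [-0.01 -0.02  0.06] op 0.0586
time: 32.83
ee_pos: [0.4834, 0.133, 0.007]
tcp_rot: [179.9, -0.1, 102.7]
wrist_force: [-0.0, -0.3, 0.1]
opening: 0.0699
time: 33.25
ee_pos: [0.4812, 0.1323, 0.13]
tcp_rot: [-179.8, -0.0, 102.7]
wrist_force: [1.0, 0.4, 1.4]
opening: 0.0853
t 33.25 pos [0.4812 0.1323 0.13  ] rot [-1.7982e+02 -4.0000e-02  1.0268e+02] q [15.3 -2.6 -8.9 84.   0.1 92.7] F [1.  0.4 1.4] M [ 0.04 -0.09  0.03] op 0.0853
dish0 0.79 [320.2 233.4] [0.4837 0.1321 0.    ]
dish0 0.61 [575.6  12.6] [0.6242 0.3295 0.    ]
circle [0.4827 0.1322] score 9.1 px [319.3 239.4]
circle [0.4824 0.1328] score 14.9 px [318.9 234.1]
shift cm [17.71  4.72 -0.55] rotvec [-0.009 -0.001 -0.04 ]
```

The first dish is centred on the stand to within 1 mm. Now the second dish.

```bash
python3 -m pendant '[[[3.5,0.9,0,0,0,-0.04,100],[3.5,0.9,0,0,0,0,100],[3.5,0.9,0,0,0,0,100],[3.5,0.9,0,0,0,0,100],[3,0.8,0,0,0,0,100]]]';python3 -m pendant '[[[0,0,0,0,0,0,100],[0,0,0,0,0,0,100]]]'; python3 - <<'E'
from hole import *
st(); o=bot.get_obs(); im=marks('wrist',dict(dish0=0))
c=circ((.487,.316),.014,.03,False,.012,o,im)
go(*c,.05,105)
E
```

```text
time: 33.77
ee_pos: [0.479, 0.3073, 0.1185]
tcp_rot: [-179.2, 0.1, 104.5]
wrist_force: [0.1, 0.1, -1.0]
opening: 0.0855
time: 33.93
ee_pos: [0.4771, 0.3123, 0.1142]
tcp_rot: [-179.0, 0.1, 104.8]
wrist_force: [-0.5, 0.3, 1.8]
opening: 0.0855
t 33.93 pos [0.4771 0.3123 0.1142] rot [-1.7895e+02  1.4000e-01  1.0480e+02] q [ 33.1   8.1   0.5  83.5   0.2 108.3] F [-0.5  0.3  1.8] M [ 0.01 -0.    0.01] op 0.0855
dish0 0.75 [335.2 237.7] [0.4893 0.3151 0.    ]
circle [0.4889 0.3122] score 15.0 px [334.3 246. ]
shift cm [-0.17  1.26  6.43] rotvec [-0.018  0.002 -0.005]
```

```bash
python3 -m pendant '[[[-0.17,1.2,1.5,-0.018,0.002,0,100],[0,0,2.5,0,0,0,82],[0,0,2,0,0,0,82],[0,0,0,0,0,0,82]]]' 30; python3 - <<'E'
from hole import *
st(); go(.4889,.3122,.025,105)
E
```

```text
time: 34.37
ee_pos: [0.4906, 0.308, 0.0527]
tcp_rot: [179.9, 0.0, 104.5]
wrist_force: [-0.0, -0.8, -1.2]
opening: 0.0699
t 34.37 pos [0.4906 0.308  0.0527] rot [1.7987e+02 3.0000e-02 1.0445e+02] q [ 3.220e+01  9.100e+00 -5.100e+00  7.560e+01 -1.000e-01  1.077e+02] F [-0.  -0.8 -1.2] M [-0.04  0.09  0.  ] op 0.0699
shift cm [ 0.45 -0.07  2.77] rotvec [ 0.002  0.001 -0.01 ]
```

```bash
python3 -m pendant '[[[0.45,-0.07,1.0,0,0,0,82],[0,0,1.0,0,0,0,82],[0,0,0,0,0,0,82]]]'; python3 - <<'E'
from hole import *
st(); go(.4889,.3122,.012,105)
E
```

```text
time: 34.62
ee_pos: [0.4892, 0.31, 0.0325]
tcp_rot: [179.9, 0.0, 104.3]
wrist_force: [0.0, 0.6, -1.3]
opening: 0.0699
t 34.62 pos [0.4892 0.31   0.0325] rot [1.7986e+02 4.0000e-02 1.0425e+02] q [ 3.240e+01  9.700e+00 -6.800e+00  7.340e+01 -1.000e-01  1.081e+02] F [ 0.   0.6 -1.3] M [-0.07  0.03  0.04] op 0.0699
shift cm [0.23 0.02 2.05] rotvec [ 0.002  0.001 -0.013]
```

```bash
python3 -m pendant '[[[0.23,0,0.9,0,0,0,82],[0,0,0.8,0,0,0,82],[0,0,0,0,0,0,82]]]'; python3 - <<'E'
from hole import *
st(); go(.4889,.3122,.001,104.3)
E
```

```text
time: 34.87
ee_pos: [0.4895, 0.3125, 0.0156]
tcp_rot: [179.7, 0.0, 104.2]
wrist_force: [-0.7, 0.0, 0.1]
opening: 0.07
t 34.87 pos [0.4895 0.3125 0.0156] rot [179.73   0.   104.22] q [ 3.260e+01  1.030e+01 -8.000e+00  7.150e+01 -1.000e-01  1.084e+02] F [-0.7  0.   0.1] M [-0.    0.03  0.  ] op 0.07
shift cm [-0.02 -0.07  1.46] rotvec [ 0.005  0.    -0.001]
```

```bash
python3 -m pendant '[[[-0.02,-0.07,0.7,0.004,0,0,82],[0,0,0.6,0,0,0,82],[0,0,0,0,0,0,82]]]'; python3 -m pendant '[[[0,0,0,0,0,0,62],[0,0,0,0,0,0,62],[0,0,0,0,0,0,62]]]' 30; python3 - <<'E'
from hole import *
st()
E
```

```text
time: 35.12
ee_pos: [0.4891, 0.3126, 0.0019]
tcp_rot: [179.9, -0.0, 104.3]
wrist_force: [0.1, 0.1, -0.6]
opening: 0.0699
time: 35.37
ee_pos: [0.4892, 0.3128, 0.0022]
tcp_rot: [179.9, -0.0, 104.3]
wrist_force: [0.1, -0.3, 0.4]
opening: 0.0585
t 35.37 pos [0.4892 0.3128 0.0022] rot [ 1.7991e+02 -2.0000e-02  1.0426e+02] q [ 32.6  10.9  -8.8  70.2  -0.  108.3] F [ 0.1 -0.3  0.4] M [-0.01 -0.05 -0.02] op 0.0585
```

```bash
python3 -m pendant '[[[0,0,-1,0,0,0,62],[0,0,-2,0,0,0,62],[0,0,-2.5,0,0,0,62],[0,0,-2.5,0,0,0,62],[0,0,0,0,0,0,62]]]'; python3 - <<'E'
from hole import *
st(); go(.4825,.1330,.07,104.3)
E
```

```text
time: 35.78
ee_pos: [0.4881, 0.3121, 0.0868]
tcp_rot: [-179.9, 0.0, 104.3]
wrist_force: [-0.3, 0.3, -0.2]
opening: 0.0582
t 35.78 pos [0.4881 0.3121 0.0868] rot [-1.7995e+02  2.0000e-02  1.0426e+02] q [ 32.6   8.6  -1.9  79.5  -0.  108.3] F [-0.3  0.3 -0.2] M [-0.01 -0.08  0.03] op 0.0582
shift cm [-17.22  -4.95   1.69] rotvec [-0.001  0.    -0.001]
```

```bash
python3 -m pendant '[[[-3.4,-1,0,0,0,0,62],[-3.4,-1,0,0,0,0,62],[-3.4,-1,0,0,0,0,62],[-3.4,-1,0,0,0,0,62],[-2.6,-0.7,0,0,0,0,62]]]';python3 -m pendant '[[[0,0,0,0,0,0,62],[0,0,0,0,0,0,62]]]'; python3 - <<'E'
from hole import *
st(); go(.4825,.1330,.05,104.3)
E
```

```text
time: 36.2
ee_pos: [0.4838, 0.1438, 0.0909]
tcp_rot: [179.6, -0.1, 104.8]
wrist_force: [1.1, -0.2, -0.3]
opening: 0.0583
time: 36.37
ee_pos: [0.4837, 0.139, 0.0922]
tcp_rot: [179.5, -0.1, 104.5]
wrist_force: [-0.5, 1.0, 0.2]
opening: 0.0584
t 36.37 pos [0.4837 0.139  0.0922] rot [ 1.7953e+02 -6.0000e-02  1.0446e+02] q [ 16.   -2.3 -12.7  79.1   0.1  91.5] F [-0.5  1.   0.2] M [ 0.01  0.02 -0.02] op 0.0584
shift cm [-0.55 -0.3   4.22] rotvec [ 0.008 -0.001  0.003]
```

```bash
python3 -m pendant '[[[-0.55,-0.3,1.5,0.008,0,0,62],[0,0,1.5,0,0,0,62],[0,0,1,0,0,0,62],[0,0,0,0,0,0,62]]]'; python3 - <<'E'
from hole import *
st(); go(.4825,.1330,.03,104.3)
E
```

```text
time: 36.7
ee_pos: [0.4828, 0.1339, 0.05]
tcp_rot: [179.9, -0.1, 104.5]
wrist_force: [-0.1, -0.2, -0.7]
opening: 0.0583
t 36.7 pos [0.4828 0.1339 0.05  ] rot [ 1.7992e+02 -8.0000e-02  1.0453e+02] q [ 15.5  -1.3 -16.5  74.8   0.1  90.9] F [-0.1 -0.2 -0.7] M [-0.02  0.01  0.  ] op 0.0583
shift cm [-0.09 -0.06  2.  ] rotvec [ 0.001 -0.001  0.004]
```

```bash
python3 -m pendant '[[[-0.09,-0.06,1,0,0,0,62],[0,0,0.9,0,0,0,62],[0,0,0,0,0,0,62]]]'; python3 - <<'E'
from hole import *
st(); go(.4825,.1330,.0222,104.3)
E
```

```text
time: 36.95
ee_pos: [0.4819, 0.1341, 0.0283]
tcp_rot: [-180.0, -0.1, 104.7]
wrist_force: [-0.7, 0.8, -0.4]
opening: 0.0581
t 36.95 pos [0.4819 0.1341 0.0283] rot [-1.7998e+02 -9.0000e-02  1.0467e+02] q [ 15.5  -0.7 -18.3  72.4   0.1  90.8] F [-0.7  0.8 -0.4] M [-0.01  0.03  0.05] op 0.0581
shift cm [-0.12  0.03  0.61] rotvec [-0.    -0.002  0.006]
```

```bash
python3 -m pendant '[[[-0.12,0.03,0.3,0,0,0,62],[0,0,0,0,0,0,62]]]'; python3 -m pendant '[[[0,0,0.2,0,0,0,62],[0,0,0,0,0,0,62]]]'; python3 - <<'E'
from hole import *
st(); go(.4825,.1330,.0222,104.3)
E
```

```text
time: 37.12
ee_pos: [0.4822, 0.1333, 0.0245]
tcp_rot: [-179.9, -0.1, 104.7]
wrist_force: [-0.4, -0.7, -0.0]
opening: 0.0585
time: 37.28
ee_pos: [0.4825, 0.1334, 0.0227]
tcp_rot: [-180.0, -0.1, 104.7]
wrist_force: [-0.1, 0.5, -0.7]
opening: 0.0588
t 37.28 pos [0.4825 0.1334 0.0227] rot [-1.7995e+02 -9.0000e-02  1.0472e+02] q [ 15.4  -0.4 -18.7  71.8   0.1  90.7] F [-0.1  0.5 -0.7] M [0.   0.01 0.01] op 0.0588
shift cm [-0.04 -0.01  0.05] rotvec [-0.001 -0.002  0.007]
```

```bash
python3 -m pendant '[[[-0.04,0,0.08,0,0,0,62],[0,0,0,0,0,0,62]]]'; python3 -m pendant '[[[0,0,0,0,0,0,72],[0,0,0,0,0,0,80],[0,0,0,0,0,0,82]]]'; python3 -m pendant '[[[0,0,-2,0,0,0,85],[0,0,-3,0,0,0,100],[0,0,-3.5,0,0,0,100],[0,0,-3.5,0,0,0,100],[0,0,-3,0,0,0,100]]]'; python3 -m pendant '[[[0,0,-3,0,0,0,100],[0,0,0,0,0,0,100]]]'; python3 - <<'E'
from hole import *
st(); o=bot.get_obs(); im=marks('wrist',dict(dish0=0))
circ((.4826,.1327),.034,.03,False,.008,o,im); circ((.4826,.1327),.006,.04,False,.008,o,im)
s=bot.camera('scene'); cv2.imwrite('pics/f1.png',s[...,::-1])
bot.camera('top')
for m in bot.mark_of('top','dish0'): print(round(m['confidence'],2),m['uv'],ray('top',m['uv'],0))
for n in ('corer_large','corer_small','marker','weight','stopper'):
    for m in bot.mark_of('top',n)[:2]: print(n,round(m['confidence'],2),np.round(m['uv'],1))
cv2.imwrite('pics/f1c.png',cv2.resize(s[150:350,190:460,::-1],None,fx=2.9,fy=2.9,interpolation=cv2.INTER_CUBIC))
E
```

```text
time: 37.45
ee_pos: [0.4831, 0.1331, 0.0224]
tcp_rot: [180.0, -0.1, 104.7]
wrist_force: [-0.0, 0.2, -0.8]
opening: 0.0583
time: 37.7
ee_pos: [0.4836, 0.1331, 0.0232]
tcp_rot: [179.9, -0.1, 104.7]
wrist_force: [0.9, 0.0, 0.2]
opening: 0.0701
time: 38.12
ee_pos: [0.4793, 0.1317, 0.1714]
tcp_rot: [-179.3, -0.1, 104.7]
wrist_force: [0.6, 1.0, 0.9]
opening: 0.0852
time: 38.28
ee_pos: [0.4811, 0.1321, 0.2094]
tcp_rot: [-179.8, -0.1, 104.7]
wrist_force: [0.5, 0.4, 0.1]
opening: 0.0855
t 38.28 pos [0.4811 0.1321 0.2094] rot [-1.7982e+02 -9.0000e-02  1.0470e+02] q [15.3 -2.2  0.3 92.7  0.1 90.6] F [0.5 0.4 0.1] M [ 0.03 -0.11  0.02] op 0.0855
dish0 0.93 [320.5 216.3] [0.4849 0.1307 0.    ]
dish0 0.72 [519.2  53.3] [0.6258 0.3296 0.    ]
circle [0.4829 0.1327] score 10.2 px [319.3 220.9]
circle [0.4825 0.1329] score 14.9 px [318.9 214.9]
0.88 [175.0, 210.8] [0.61989331 0.33036376 0.        ]
0.59 [266.8, 278.7] [0.477456   0.13994703 0.        ]
corer_large 0.42 [447.4 256.6]
corer_small 0.51 [374.1 280.5]
marker 0.52 [324.7 331.5]
weight 0.46 [362.2 188.2]
stopper 0.48 [273.8 153.9]
```

View pics/f1c.png

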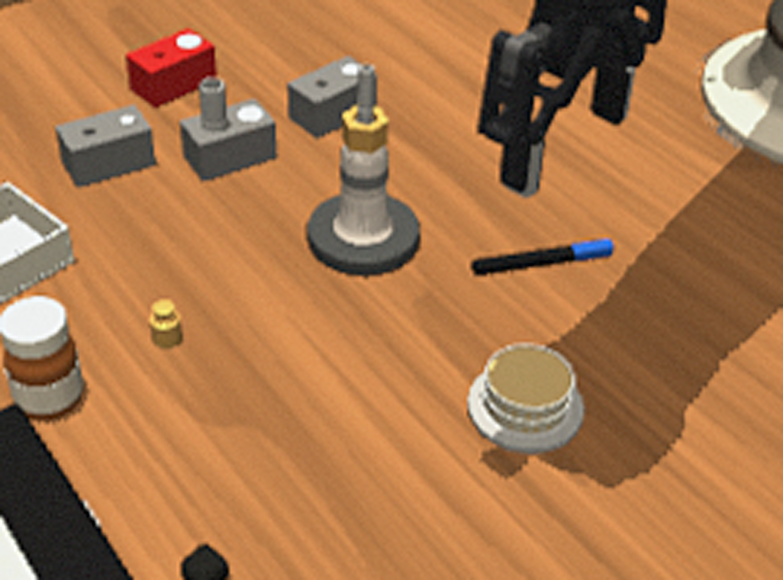

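Both dishes form one square pile, the large corer stands in its block, and the small corer is in the collet. I'll make one numeric height check and then hand in.

```bash
python3 - <<'E'
from h import *
for z in(.078,.082): print('large rim',z,proj('scene',[.5164,-.2337,z]),'seen 262.8,178.6')
for z in(.161,.165): print('small rim',z,proj('scene',[.4725,-.0784,z]),'seen 316.2,173.4')
im=cv2.imread('pics/f1.png')
a=cv2.resize(im[165:215,235:290],None,fx=7,fy=7,interpolation=cv2.INTER_CUBIC); b=cv2.resize(im[160:210,290:345],None,fx=7,fy=7,interpolation=cv2.INTER_CUBIC)
cv2.imwrite('pics/f2.png',np.hstack([a,b]))
E
```

```text
large rim 0.078 [262.12691422 178.61886291] seen 262.8,178.6
large rim 0.082 [262.01297538 177.18920157] seen 262.8,178.6
small rim 0.161 [315.23987766 172.86494362] seen 316.2,173.4
small rim 0.165 [315.26487447 171.21118328] seen 316.2,173.4
```

Both rims sit at the heights expected for fully seated corers, so I'm handing in.

```bash
python3 -c "
from workcell import bot
print(bot.job_done())"
```

```text
the job is handed in; nothing more can be done
None
```

The coring station is set up as asked and the job is handed in, at about 38 s of the allowed 210 s.

**What I did**
- I turned the collet nut to its open stop (about 141° of wrist turn).
- I stood the large corer in the grey block with the widest label disc.
- I set the small corer in the collet and turned the nut clockwise until it stopped, at about 2.4 N m.
- I stacked both pale dishes on the stand. Only two were present, and I left the red one where it was.

**Last checks**
- **Pile:** the upper dish is within 0.5 mm of the stand's centre. The lower one was within 1 mm when I placed it.
- **Corers:** both rims appear within about 1 pixel of where fully home corers should be in the scene picture. The large corer met about 12 N when it seated, and the small one bottomed within 0.5 mm of the expected depth.
- **Nut:** its angle fits 43.9°, against 44.4° when tight at the start, both counted modulo 60°. That last fit was poor because its model assumed the wider tube, so the stop torque is the better evidence.
- **Other things:** the marker, weight and stopper showed no visible shift in the last pictures.

**Disagreements and limits**
- A wrist-camera fit put the large corer's rim about 2 mm off the hole's centre. The scene view did not confirm that.
- The viewer refused my last close-up because the 16-picture limit was reached.

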